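# Set the portioning guide by its handwheel and register the cheese

## Task

Get the portioning guide ready for the knife: turn its handwheel until the pointer of the steel stop plate is level with the black index clip on the back of the fence. Then push the block of cheese home on the board, its long side flush against the fence and its end flush against the stop plate, without shifting the plate off the clip. Move the plate only by its wheel, do not knock the mill, the mug or the jar about, and leave everything at rest.

Things in the scene. Friction and masses are not known exactly. Their poses are not given: they have to be found in the camera images.
- guide: Kitchen portioning guide, fixed. Origin: centre of the underside of its wooden board (250 mm along x, 460 along y, top at z=30); x to the back, y to the left seen from the robot, z up. All frames of the fixed parts are parallel to it. White console at the left end, x=-50 to 65, y=90 to 220 mm, its top sloping towards the robot (-x), carries the handwheel.
- wheel_center (a point): Centre of the handwheel in its rim plane, at (-20,155,150) mm in the guide frame. The axis leans 35 deg (0.61 rad) to -x: outward direction (-0.573,0,0.820). Rim: round bar 14 mm thick, centre-line radius 54 mm. Hub radius 14. Three 10 mm spokes in about the rim plane, 120 deg apart. The console slope lies 50 mm below the rim plane.
- fence (a point): Middle of the front (-x) face of the wooden fence, at (100,-75,52) mm in the guide frame. The fence stands along the back of the board: 15 mm thick, y=-220 to 70 mm, top at z=75.
- carry_bar (a point): Middle of the level top of the 12 mm steel carry bar that arches over the console, at (35,152,300) mm in the guide frame. It runs level from y=78 to 225; from each end it slopes back to x=105, z=250 and then straight down to the board. An obstacle above the back of the wheel.
- wheel (a joint): Handwheel angle, 0 to 7 rad, growing clockwise seen from outside. At 0 one spoke points up the slope, (0.820,0,0.573) in the guide frame; the spokes turn with it. Each rad moves the stop plate 10 mm to the guide's -y. Turning takes about 0.35 N m (6 to 7 N at the rim); it stays where left. Pushing the plate does not move it below about 30 N. Starts between 0 and 1.3.
- plate: Steel stop plate across the board, 115 mm along x (x=-17 to 98 in the guide frame), 10 mm thick along y, z=32 to 85 mm. Slides along the guide's y, driven by the wheel. Origin: mid-thickness, at the guide's x=0, z=0.
- plate_face (a point): Middle of the stop plate's right-hand (-y) face, the face the cheese end must touch. Axes as the guide's.
- pointer (a point): Tip of the stop plate's pointer, a 6 mm wide steel tongue reaching over the fence to x=116 mm in the guide's frame; centre of its width.
- clip: Black index clip fixed to the back of the fence, with a 6 mm wide finger. Origin on the fence's back, x=117, z=75 mm in the guide frame, on the finger's centre line. The pointer is level with it when both have the same y in the guide frame. At the start the pointer is 30 to 60 mm to its +y side, so the wheel must turn clockwise.
- block: Block of hard cheese, rigid, 120 x 56 x 50 mm (its x, y, z), about 0.4 kg. Origin: centre of its underside. Lies on the guide's board (z=30 mm), skew. In place its long x axis lies along the guide's y (either way round), its centre at the guide's x=72 mm, 60 mm from plate_face.
- mill: Dark wooden pepper mill, 56 mm diameter, 170 mm tall, origin at the centre of its foot. Bystander.
- mug: White mug, 80 mm diameter, 90 mm tall, handle at its +y, origin at the centre of its foot. Bystander.
- jar: Amber glass jar, 70 mm diameter, 120 mm tall, origin at the centre of its foot. Bystander.
There are look-alikes about, which are no part of the job. Leave any purple or red look-alike of the block alone.

How it is judged:
On the way, in this order (a step that is already met when the one before it is completed fails the run):
1. the pointer has been brought level with the clip by the wheel (y of pointer in the frame of clip between -0.003 and 0.003 m and velocity of joint wheel between -0.05 and 0.05 rad/s), for 0.2 s.
2. the cheese lies flush against fence and plate, the pointer still level with the clip (y of pointer in the frame of clip between -0.003 and 0.003 m and x of block in the frame of guide between 0.068 and 0.076 m and y of block in the frame of plate_face between -0.064 and -0.056 m and angle between the x axis of block and the y axis of guide, either way round below 0.05 rad and angle between block's own z axis and vertical below 0.06 rad and z of block in the frame of guide between 0.026 and 0.034 m), for 0.2 s.
At the end, for the whole second after the job is handed in: The pointer is within 3 mm of the clip along the fence; the cheese lies flat on the board with its long side against the fence and its end against the stop plate (within 4 mm and 0.05 rad of touching flush); everything is at rest (all of step 2 and linear speed of block below 0.01 m/s and velocity of joint wheel between -0.05 and 0.05 rad/s).
It fails at once if the pepper mill is moved more than 30 mm or tipped (distance of mill from where it was at the start of the episode above 0.03 m or angle between mill's own z axis and vertical above 0.4 rad).
It fails at once if the mug is moved more than 30 mm or tipped (distance of mug from where it was at the start of the episode above 0.03 m or angle between mug's own z axis and vertical above 0.4 rad).
It fails at once if the jar is moved more than 30 mm or tipped (distance of jar from where it was at the start of the episode above 0.03 m or angle between jar's own z axis and vertical above 0.4 rad).
It fails at once if the stop plate is pushed directly with the gripper or arm (more than 8 N) (contact force between any of the fingers, the arm and plate above 8 N).
It also fails if it takes over 72 s, if anything falls off the work surface, if the arm or the gripper's body presses on something with over 40 N, if the wrist force passes 120 N, or if a joint passes its speed limit or range.

## Robot

A 6-joint arm with a two-finger parallel gripper is mounted at the origin on the work surface. World frame = base frame: x ahead of the robot, y to its left, z up, the work surface at z = 0. Lengths are in m, angles in rad, forces in N, time in s.
With the tool pointing down it reaches from about 0.325 to 0.9 m from the base axis. Payload 3.5 kg.
Tool frame: the origin (TCP) lies midway between the tips of the shut fingers; the grasp point (between the pads) lies 19 mm behind it; z points along the fingers, y is the line along which they close (so a half turn about z gives the same grasp; the last joint's range is limited). The gripper opens to 85 mm and grips with 20 to 120 N. Pads are 22 mm wide; open, the fingers measure 114 mm over their backs; the gripper's body (76 mm by 85 mm) begins 54 mm behind the grasp point. The pads swing forward as they close: fully open they stand 13 mm farther back than shut.
Start: joints at [-1.286, 0.276, -0.026, 1.268, 0, 1.467], TCP at [0.236, -0.579, 0.203] pointing down, gripper open.
Joint ranges: [-3.12, 3.12], [-0.85, 1.88], [-1.08, 1.24], [-1.95, 2.15], [-1.57, 1.53], [-3.14, 3.14]. Speed limits (rad/s): [2.57, 2.57, 3.14, 3.14, 3.14, 3.14].

## Interface

Orientations are given as a unit quaternion [x, y, z, w].
In Python, from bench import ctrl gives the robot as it stands.
- The arm moves only by the shell command python3 -m jog 'ROWS' [FORCE]. ROWS is JSON, a list that holds one entry, the list of rows, each a list of 5 numbers: the shift along the tool's x, y, z in units of 40 mm (1.0 is 40 mm), then the turn about the tool's z in units of 6 degrees (1.0 is 6 degrees), then the opening, from 0 (shut) to 1 (fully open). A call has 1 to 20 rows; each row is the pose to reach, as a shift and turn from the pose commanded when the call began, along the tool's axes at that moment; what a row does not reach only later rows make up. A row lasts 1/12 s, in which the tool goes at most 41.7 mm and 7.16 degrees, less where a joint would pass 70% of its speed; a pose out of reach is approached as far as the arm can. A call with a gripper value outside its range is refused whole. The fingers move at their own pace and stop on an object; FORCE is the grip in N (left out, the last holds). Time passes only in rows, so rows that repeat a pose let the fingers close. It gives the time, the measured TCP pose, the force, the opening and the grip force at its end, in the units of the state.
- ctrl.get_obs(): the state, without advancing time (a new reading comes with each control period).
- ctrl.grab_frame(name): name is "scene" or "top" or "wrist"; returns a dict with "color" (400x640x3 uint8, red, green, blue), "K" (3x3 intrinsics, pixels), "R" (3x3) and "t" (3): a world point X has camera coordinates R X + t. Camera axes: x right, y down, z forward; pixel columns grow to the right and rows downward; lengths in m; the calibration is good to about 2 mm. A picture is of the moment at which its call begins. There is no depth.
- ctrl.sign_off(): hands the job in; it is judged then, once.
The state is a dict: "clock": time; "joint_pos": joint angles; "dq": joint speeds; "joint_torque": joint torques, N m; "tcp_pos": TCP position; "tcp_rot": TCP orientation; "ft_force": force on the tool from outside, world axes, zero at the start; "torque": the same for the moment, N m; "width": opening from 0.0 (shut) to 1.0 (fully open); "grip_force": force on a finger pad.
Only numpy, scipy, OpenCV 4.12 (cv2) and the standard library are available. Lean on these libraries where they do the work, as an engineer would, in place of code of your own. Each camera call takes 0.05 s, during which the arm holds its last target. There are 200 camera calls.

## Working session

There is one attempt and no reset: what is moved stays moved. The work goes in short steps, Python scripts to look and compute and a shell command to move; the robot and the scene stay as the last step left them, time stands still between calls to the robot, and variables do not carry over. Pictures are saved under pics/ and viewed, at most 10 in all, crops included, and the job is handed in when it is done.

```bash
mkdir -p pics; ls; python3 - <<'E'
from bench import ctrl
import cv2,numpy as np
o=ctrl.get_obs();print(o)
for n in("scene","top"):
    f=ctrl.grab_frame(n);cv2.imwrite(f"pics/{n}0.png",f["color"][:,:,::-1]);np.savez(f"{n}0.npz",**f)
    print(n,f["K"],f["R"],f["t"])
E
```

```text
pics
{'clock': 0.0, 'joint_pos': array([-1.28638600e+00,  2.77174124e-01, -2.79221638e-02,  1.26800336e+00,
       -3.02088458e-05,  1.46740747e+00]), 'dq': array([ 0.000101  ,  0.00017876, -0.00136975, -0.00022382,  0.00195556,
        0.00141595]), 'joint_torque': array([-6.47826491e-04, -4.45504081e+01,  2.95205855e+01,  1.63206708e-02,
       -2.04276025e-04, -1.28965425e-06]), 'tcp_pos': array([ 0.23608903, -0.57775925,  0.20171481]), 'tcp_rot': array([ 9.81259644e-01,  1.92686754e-01, -1.19137814e-04, -1.14557955e-03]), 'ft_force': array([0.27845163, 0.10930169, 0.32446035]), 'torque': array([ 0.03671434, -0.05068382,  0.00701951]), 'grip_force': 0.0, 'width': 0.9992257225039239}
scene [[364.28690727   0.         319.82236171]
 [  0.         364.28690727 200.88453227]
 [  0.           0.           1.        ]] [[-0.56341837  0.8261675  -0.00264505]
 [ 0.57653854  0.39088268 -0.71750543]
 [-0.59174577 -0.40578072 -0.69654789]] [ 0.31018623 -0.16526954  1.56412793]
top [[408.74515764   0.         327.31259593]
 [  0.         408.74515764 197.38094936]
 [  0.           0.           1.        ]] [[ 0.01391337 -0.99965046  0.02248037]
 [-0.99515429 -0.01603237 -0.09700979]
 [ 0.09733629 -0.0210217  -0.99502951]] [-0.02838866  0.54083706  1.30234834]
```

View pics/scene0.png

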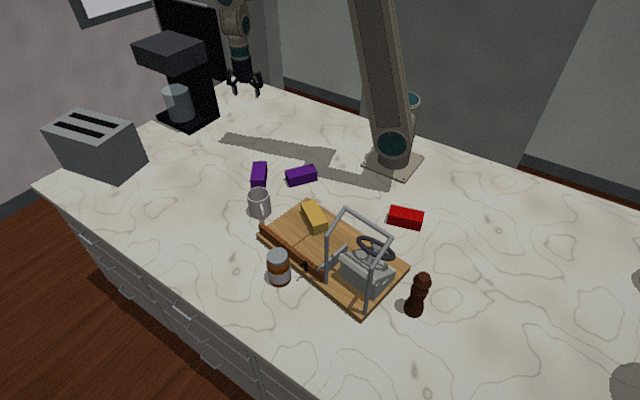

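View pics/top0.png

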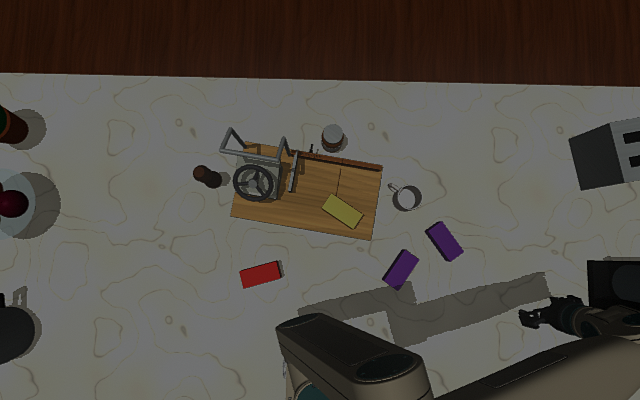

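Scene view: the yellow cheese is at (314,217), the guide around (330,260). Top view: the yellow block at (343,211) lies on the board. The purple ones at (401,270) and (444,241) and the red one at (261,274) lie off the board, so they are the look-alikes. I'll confirm this in an enlarged top crop and measure there.

```bash
cat > h.py <<'E'
import numpy as np,cv2
from bench import ctrl
def ray(f,p,z):
    d=f["R"].T@np.linalg.inv(f["K"])@np.array([p[0],p[1],1.]);c=-f["R"].T@f["t"]
    return c+d*(z-c[2])/d[2]
def proj(f,X):
    q=(f["R"]@np.asarray(X,float).reshape(-1,3).T).T+f["t"];q=(f["K"]@q.T).T
    return q[:,:2]/q[:,2:]
def yellow(f):
    h=cv2.cvtColor(f["color"],cv2.COLOR_RGB2HSV)
    return h
E
python3 - <<'E'
import numpy as np,cv2
from h import *
f=dict(np.load("top0.npz"))
c=f["color"][120:250,220:400][:,:,::-1]
c=cv2.resize(np.clip(c*1.7,0,255).astype(np.uint8),None,fx=4.4,fy=4.4,interpolation=cv2.INTER_CUBIC);cv2.imwrite("pics/crop1.png",c)
h=cv2.cvtColor(f["color"],cv2.COLOR_RGB2HSV)
print("block hsv",h[211,343],"board",h[225,300],h[190,320],"red",h[274,261])
E
```

```text
block hsv [ 27 146 112] board [ 18 147 109] [ 17 150  90] red [  1 204 114]
```

View pics/crop1.png

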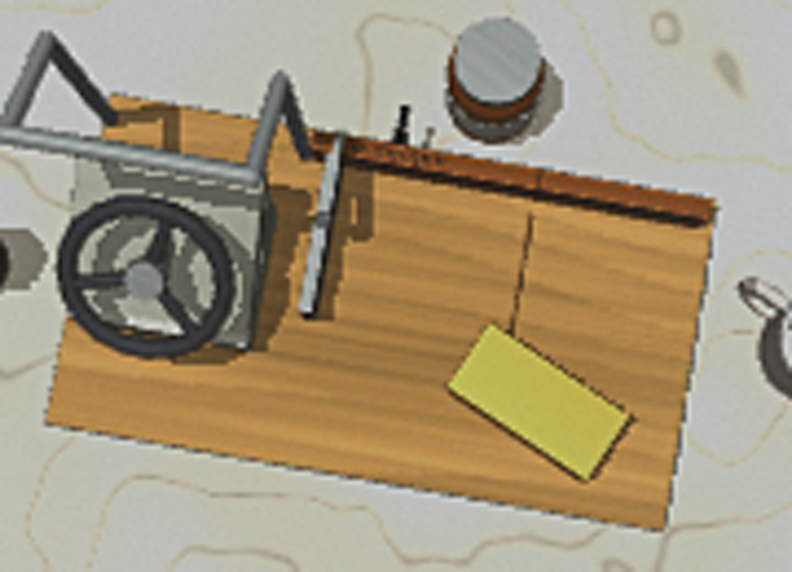

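The crop confirms it: a single yellow block lies on the board, centred around (543,403) in the crop. The plate runs from (308,315) to (343,140), the black clip is at (403,120), and the wheel hub is at (145,280) with spokes visible.

```bash
cat >> h.py <<'E'
def gpose(f,pts):
    from scipy.optimize import least_squares
    G=np.array([p[0] for p in pts],float)/1000;P=np.array([p[1] for p in pts],float)
    W=lambda q:np.c_[q[0]+np.cos(q[2])*G[:,0]-np.sin(q[2])*G[:,1],q[1]+np.sin(q[2])*G[:,0]+np.cos(q[2])*G[:,1],G[:,2]]
    s=least_squares(lambda q:(proj(f,W(q))-P).ravel(),[.6,0,0]);return s.x,s.fun.reshape(-1,2)
def toW(q,g):
    c,s=np.cos(q[2]),np.sin(q[2]);return np.array([[c,-s,0],[s,c,0],[0,0,1]])@np.asarray(g,float)+[q[0],q[1],0]
def toG(q,w):
    c,s=np.cos(q[2]),np.sin(q[2]);return np.array([[c,s,0],[-s,c,0],[0,0,1]])@(np.asarray(w,float)-[q[0],q[1],0])
def hit(f,p,o,n):
    d=f["R"].T@np.linalg.inv(f["K"])@np.array([p[0],p[1],1.]);c=-f["R"].T@f["t"]
    return c+d*((o-c)@n)/(d@n)
E
python3 - <<'E'
from h import *
np.set_printoptions(precision=4,suppress=True)
f=dict(np.load("top0.npz"));C=lambda x,y:(220+x/4.4-.4,120+y/4.4-.4)
pts=[((-125,230,30),C(47,425)),((-125,-230,30),C(663,530)),((125,230,30),C(110,92)),((-20,155,150),C(145,280)),((115,-220,75),C(716,199))]
q,r=gpose(f,pts);print(q,r.tolist());np.save("q.npy",q)
for nm,p,z in(("tip",C(343,136),.085),("platefront",C(308,315),.085),("clip",C(402,125),.08)):print(nm,toG(q,ray(f,p,z)))
h=cv2.cvtColor(f["color"],cv2.COLOR_RGB2HSV);m=cv2.inRange(h,(23,100,60),(33,255,255));m[:180]=0;m[260:]=0;m[:,:280]=0;m[:,400:]=0
c=max(cv2.findContours(m,0,1)[0],key=cv2.contourArea);R=cv2.minAreaRect(c);bx=[toG(q,ray(f,p,.08)) for p in cv2.boxPoints(R)]
bx=np.array(bx);print("block centre G",bx.mean(0),"W",toW(q,bx.mean(0)));e=np.diff(np.r_[bx,bx[:1]],axis=0);print(np.linalg.norm(e,axis=1),np.degrees(np.arctan2(e[:,1],e[:,0])))
Rz=toW((0,0,q[2]),np.eye(3)[0]);n=toW((0,0,q[2]),[-.573,0,.82]);u=toW((0,0,q[2]),[.82,0,.573]);o=toW(q,[-.02,.155,.15]);v=np.cross(u,n) # clockwise seen from outside
print("wheel W",o)
for p in((163,240),(85,282),(193,325)):
    d=hit(f,C(*p),o,n)-o;print(np.degrees(np.arctan2(d@v,d@u)),np.linalg.norm(d))
E
```

```text
[ 0.5636  0.0454 -0.1565] [[-0.45279230142188, -0.2501407659957522], [0.5866690563969428, 0.286660338681628], [-0.006196065650442506, 0.17832770687161315], [0.5294375748572122, -0.16924715848941219], [-0.6944808787429224, -0.023792402347169173]]
tip [0.1119 0.049  0.085 ]
platefront [-0.0188  0.0507  0.085 ]
clip [0.1282 0.0093 0.08  ]
block centre G [-0.0501 -0.1189  0.08  ] W [ 0.4955 -0.0642  0.08  ]
[0.0547 0.1193 0.0545 0.1188] [ -23.7705 -113.9861  155.7305   66.1005]
wheel W [0.568  0.2016 0.15  ]
15.213705642381589 0.03240567779827621
-103.79451986015731 0.0430654481337563
130.98733019681984 0.044015398143284146
```

```bash
cat >> h.py <<'E'
from scipy.spatial.transform import Rotation as Ro
q=np.load("q.npy")
def cur():
    o=ctrl.get_obs();x=Ro.from_quat(o["tcp_rot"]).as_matrix()[:,0];return o["tcp_pos"],np.arctan2(x[1],x[0])
def rows(targets,start=None):
    "targets: (world xyz, tool-x heading rad) -> rows from a level, down-pointing tool"
    p0,s=start or cur();X=np.array([np.cos(s),np.sin(s),0]);Y=np.array([np.sin(s),-np.cos(s),0])
    for p,h in targets:
        d=(np.asarray(p)-p0)/.04;t=-np.degrees((h-s+np.pi)%(2*np.pi)-np.pi)/6
        print("[%.2f,%.2f,%.2f,%.2f]"%(d@X,d@Y,-d[2],t))
def rim(th,dz=-.021,flip=np.pi):
    th=np.radians(th);g=np.array([-.02,.155,.15])+.054*(np.cos(th)*np.array([.82,0,.573])+np.sin(th)*np.array([0,-1,0]))
    t=toW((0,0,q[2]),[-.82*np.sin(th),-np.cos(th),0]);return toW(q,g)+[0,0,dz],np.arctan2(t[1],t[0])+0
E
python3 - <<'E'
from h import *
np.set_printoptions(precision=4,suppress=True)
f=ctrl.grab_frame("wrist");o=ctrl.get_obs();R=Ro.from_quat(o["tcp_rot"]).as_matrix()
print("wristcam in tool",R.T@(-f["R"].T@f["t"]-o["tcp_pos"]),(f["R"]@R))
for t in(105,135,165,195,225):print(t,rim(t)[0],np.degrees(rim(t)[1]))
p,h=rim(105);print(cur());rows([(np.r_[p[:2],.25],h),(np.r_[p[:2],.25],h+np.pi)])
E
```

```text
wristcam in tool [ 0.0719  0.0003 -0.1699] [[-0.0008  1.      0.0002]
 [-0.9593 -0.0007 -0.2823]
 [-0.2823 -0.0004  0.9593]]
105 [0.5485 0.1519 0.121 ] 152.9376911672665
135 [0.5311 0.1688 0.1071] 120.38514332346233
165 [0.5235 0.1945 0.0991] 93.42541528222188
195 [0.5279 0.2221 0.0991] 68.6413661121733
225 [0.543  0.2442 0.1071] 41.681638070932856
(array([ 0.2362, -0.578 ,  0.202 ]), np.float64(0.3877555753105034))
[14.13,-13.94,-1.20,-21.79]
[14.13,-13.94,-1.20,8.21]
```

```bash
python3 -m jog '[[[0,0,-0.6,0,0.4],[0.7,-0.7,-1.2,-1.1,0.4],[1.4,-1.4,-1.2,-2.2,0.4],[2.1,-2.1,-1.2,-3.3,0.4],[2.8,-2.8,-1.2,-4.4,0.4],[3.5,-3.5,-1.2,-5.5,0.4],[4.2,-4.2,-1.2,-6.6,0.4],[4.9,-4.9,-1.2,-7.7,0.4],[5.6,-5.6,-1.2,-8.8,0.4],[6.3,-6.3,-1.2,-9.9,0.4],[7,-7,-1.2,-11,0.4],[7.7,-7.7,-1.2,-12.1,0.4],[8.4,-8.4,-1.2,-13.2,0.4],[9.1,-9.1,-1.2,-14.3,0.4],[9.8,-9.8,-1.2,-15.4,0.4],[10.5,-10.5,-1.2,-16.5,0.4],[11.2,-11.2,-1.2,-17.6,0.4],[11.9,-11.8,-1.2,-18.7,0.4],[12.6,-12.4,-1.2,-19.8,0.4],[12.6,-12.4,-1.2,-19.8,0.4]]]' 30
python3 - <<'E'
from h import *
p,h=rim(105);print(cur(),p,h);rows([(np.r_[p[:2],.25],h),(p,h)])
E
```

```text
clock: 1.82
tcp_pos: [0.5175, 0.0761, 0.2505]
tcp_rot: [0.329, 0.944, 0.001, 0.0]
ft_force: [-0.1, 0.0, 0.8]
width: 0.398
grip_force: 0.0
(array([0.51751967, 0.07613165, 0.25047   ]), np.float64(2.4706473320035447)) [0.54852291 0.15189317 0.12099162] 2.66926626126705
[0.57,1.97,0.01,-1.90]
[0.57,1.97,3.24,-1.90]
```

```bash
python3 -m jog '[[[0.3,1,0,-0.9,0.4],[0.57,1.97,0,-1.9,0.4],[0.57,1.97,0.6,-1.9,0.4],[0.57,1.97,0.6,-1.9,0.4],[0.57,1.97,0.6,-1.9,0.4]]]'
python3 - <<'E'
from h import *
f=ctrl.grab_frame("wrist");c=np.clip(f["color"]*1.6,0,255).astype(np.uint8).copy()
for t in range(0,360,15):
    a=proj(f,rim(t,0)[0])[0]
    if abs(a).max()<2000: cv2.circle(c,tuple(int(v) for v in a),2,(255,0,0),-1)
cv2.imwrite("pics/w1.png",c[:,:,::-1]);p,h=rim(105);print(cur());rows([(p,h)])
E
```

```text
clock: 2.23
tcp_pos: [0.5453, 0.1464, 0.2252]
tcp_rot: [0.238, 0.971, -0.001, -0.002]
ft_force: [0.4, 0.2, 0.4]
width: 0.399
grip_force: 0.0
(array([0.54613685, 0.14606049, 0.22639103]), np.float64(2.6592254988715784))
[0.01,0.16,2.63,-0.10]
```

View pics/w1.png

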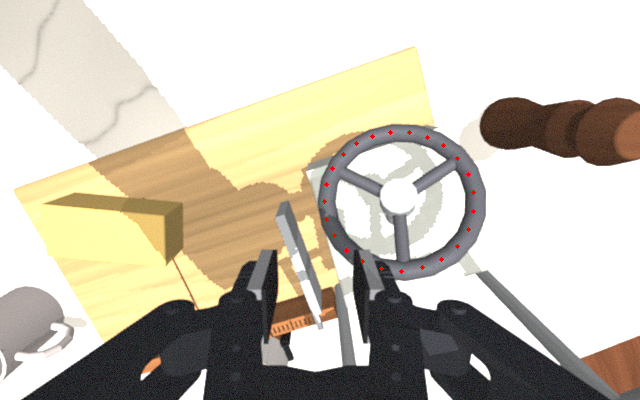

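The wheel model (red dots) lies on the imaged rim around (402,200), so the pose is right. The cheese is at (130,230) and the mill at (560,130), which I'll check for clearance. I'm descending onto the rim.

```bash
python3 -m jog '[[[0,0.1,1,-0.1,0.4],[0,0.15,1.8,-0.1,0.4],[0,0.15,2.3,-0.1,0.4],[0,0.15,2.63,-0.1,0.4],[0,0.15,2.63,-0.1,0.4],[0,0.15,2.63,-0.1,0],[0,0.15,2.63,-0.1,0],[0,0.15,2.63,-0.1,0],[0,0.15,2.63,-0.1,0],[0,0.15,2.63,-0.1,0],[0,0.15,2.63,-0.1,0],[0,0.15,2.63,-0.1,0]]]' 40
python3 - <<'E'
from h import *
f=dict(np.load("scene0.npz"));t=dict(np.load("top0.npz"))
print("mill",ray(f,(413,314),0),ray(t,(202,172),.17),"mug",ray(t,(407,198),.09),"jar",ray(t,(332,134),.12))
print(cur(),rim(105))
s=(rim(105)[0],rim(105)[1]);rows([rim(105+5*i) for i in range(1,24)],s)
E
```

```text
clock: 3.28
tcp_pos: [0.5476, 0.1548, 0.1255]
tcp_rot: [0.233, 0.973, 0.003, -0.002]
ft_force: [-11.2, 6.6, 11.2]
width: 0.003
grip_force: 8.1
mill [0.60748244 0.3658311  0.        ] [0.59517993 0.34677423 0.17      ] mug [ 0.5370602  -0.26671287  0.09      ] jar [ 0.72771382 -0.02996182  0.12      ]
(array([0.5476175 , 0.1548084 , 0.12546728]), np.float64(2.6720355455464224)) (array([0.54852291, 0.15189317, 0.12099162]), np.float64(2.66926626126705))
[0.10,0.01,0.06,0.97]
[0.20,0.02,0.13,1.92]
[0.30,0.05,0.19,2.84]
[0.39,0.08,0.24,3.73]
[0.49,0.12,0.30,4.59]
[0.58,0.18,0.35,5.43]
[0.67,0.24,0.39,6.23]
[0.75,0.31,0.43,7.01]
[0.83,0.39,0.47,7.76]
[0.91,0.47,0.50,8.50]
[0.98,0.57,0.53,9.21]
[1.04,0.66,0.55,9.92]
[1.10,0.77,0.56,10.61]
[1.14,0.87,0.57,11.30]
[1.18,0.98,0.57,11.98]
[1.22,1.10,0.57,12.67]
[1.24,1.21,0.56,13.36]
[1.26,1.33,0.55,14.05]
[1.26,1.44,0.53,14.75]
[1.26,1.56,0.50,15.47]
[1.25,1.67,0.47,16.21]
[1.24,1.78,0.43,16.96]
[1.21,1.89,0.39,17.74]
```

The fingers shut completely, so they missed the rim. I'll look.

```bash
python3 - <<'E'
from h import *
f=ctrl.grab_frame("wrist");c=np.clip(f["color"]*1.6,0,255).astype(np.uint8).copy()
for t in range(0,360,15):
    a=proj(f,rim(t,0)[0])[0]
    if abs(a).max()<2000: cv2.circle(c,tuple(int(v) for v in a),2,(255,0,0),-1)
cv2.imwrite("pics/w2.png",c[:,:,::-1]);print(ctrl.get_obs()["ft_force"])
E
```

```text
[-10.74979      6.03719733  11.44795512]
```

View pics/w2.png

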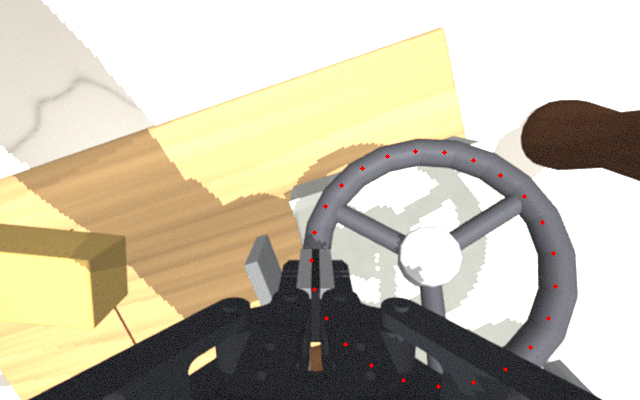

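In this view the shut finger pads cover the rim at (315,250–290), with the rim running under or behind them, so I can't tell whether it is held. I'll check from the scene and top cameras side by side.

```bash
python3 - <<'E'
from h import *
im=[]
for n in("scene","top"):
    f=ctrl.grab_frame(n);c=np.clip(f["color"]*1.6,0,255).astype(np.uint8).copy()
    u,v=proj(f,rim(105,0)[0])[0].astype(int);print(n,u,v,proj(f,ctrl.get_obs()["tcp_pos"]))
    im.append(cv2.resize(c[v-45:v+45,u-30:u+30],(400,600),interpolation=cv2.INTER_CUBIC))
    print(u-30,v-45)
cv2.imwrite("pics/s2.png",np.hstack(im)[:,:,::-1])
w=ctrl.grab_frame("wrist");print("rim105 in wrist",proj(w,rim(105,0)[0]),proj(w,ctrl.get_obs()["tcp_pos"]))
E
```

```text
scene 362 237 [[363.01171834 241.31077738]]
332 192
top 270 190 [[269.81317358 191.12584759]]
240 145
rim105 in wrist [[311.22297777 260.12025079]] [[315.52850775 243.1687558 ]]
```

View pics/s2.png

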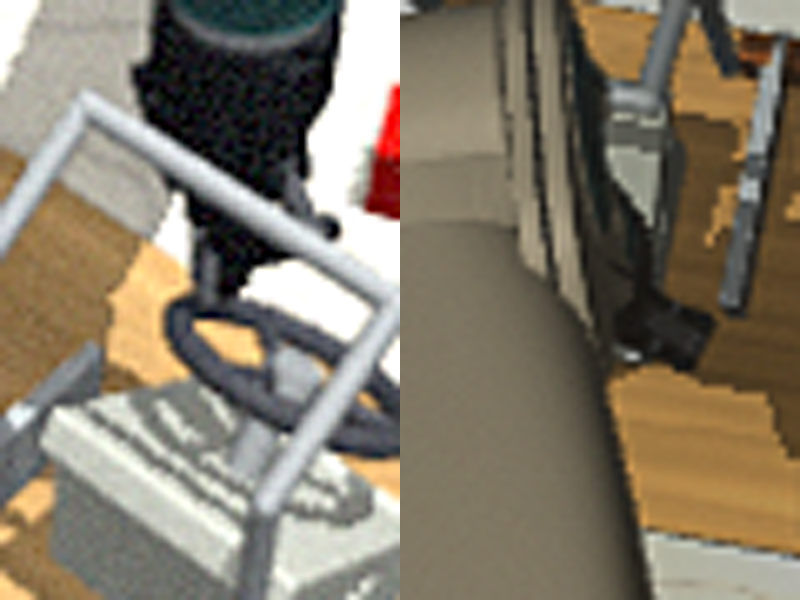

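The tips seem to have slid up on the slanted rim, and the open inner finger was close to a spoke. I'll lift, re-measure the wheel from the wrist camera, and grip deeper in the middle of a gap.

```bash
python3 -m jog '[[[0,0,0,0,0.4],[0,0,0,0,0.4],[0,0,-1,0,0.4],[0,0,-2,0,0.4],[0,0,-2.6,0,0.4],[0,0,-2.6,0,0.4],[0,0,-2.6,0,0.4]]]'
cat >> h.py <<'E'
def wheelscan(name="wrist"):
    f=ctrl.grab_frame(name);g=cv2.cvtColor(f["color"],cv2.COLOR_RGB2GRAY).astype(float)
    B=np.array([[.82,0,.573],[0,-1,0]]);c=np.array([-.02,.155,.15])
    P=lambda r,t:toW(q,c+r*(np.cos(t)*B[0]+np.sin(t)*B[1]))
    S=lambda pts:cv2.remap(g.astype(np.float32),*[a.astype(np.float32).reshape(1,-1) for a in proj(f,pts).T],1,borderValue=-1)[0]
    T=np.radians(np.arange(0,360,3));m=np.array([np.median(S(np.array([P(r,t) for r in np.arange(.022,.042,.002)]))) for t in T])
    return np.degrees(T).astype(int),m,f,S,P
E
python3 - <<'E'
from h import *
T,m,f,S,P=wheelscan();print({int(t):int(v) for t,v in zip(T,m)})
for t in range(0,360,30):
    r=np.arange(.034,.076,.001);v=S(np.array([P(a,np.radians(t)) for a in r]));print(t,[int(x) for x in v[::2]])
print(cur(),ctrl.get_obs()["ft_force"])
E
```

```text
clock: 4.07
tcp_pos: [0.553, 0.1521, 0.2304]
tcp_rot: [0.234, 0.972, 0.002, 0.004]
ft_force: [0.0, 0.4, 0.1]
width: 0.399
grip_force: 0.0
{0: 134, 3: 118, 6: 78, 9: 79, 12: 79, 14: 72, 18: 60, 21: 87, 24: 135, 27: 136, 29: 136, 33: 144, 36: 135, 39: 134, 42: 133, 45: 133, 48: 134, 51: 135, 54: 135, 57: 140, 59: 192, 63: 192, 66: 193, 69: 191, 72: 192, 75: 189, 78: 189, 81: 187, 84: 192, 87: 191, 90: 191, 93: 191, 96: 191, 99: 191, 102: 191, 105: 191, 108: 192, 111: 191, 114: 192, 117: 193, 119: 192, 123: 172, 126: 100, 129: 71, 132: 80, 135: 87, 138: 83, 141: 70, 144: 119, 147: 191, 150: 191, 153: 190, 156: 193, 159: 192, 162: 191, 165: 194, 168: 195, 171: 196, 174: 193, 177: 193, 180: 193, 183: 194, 186: 194, 189: 194, 192: 195, 195: 193, 198: 194, 201: 193, 204: 193, 207: 193, 210: 184, 213: 148, 216: 133, 219: 133, 222: 133, 225: 133, 228: 132, 230: 133, 234: 134, 237: 133, 239: 144, 243: 164, 246: 133, 248: 74, 252: 70, 255: 82, 258: 91, 261: 85, 264: 83, 267: 114, 270: 133, 273: 134, 276: 140, 279: 165, 282: 149, 285: 154, 288: 145, 291: 143, 294: 137, 297: 146, 300: 135, 303: 1
[... 820 characters left out ...]
90, 61, 71, 79, 90, 93, 83, 77, 65, 164, 178, 178, 181, 185, 185, 180]
210 [196, 196, 149, 132, 134, 133, 82, 66, 75, 82, 89, 89, 79, 69, 135, 176, 176, 173, 173, 177, 177]
240 [131, 130, 132, 144, 190, 191, 160, 49, 68, 73, 79, 81, 79, 70, 173, 216, 216, 216, 215, 216, 216]
270 [133, 191, 191, 193, 194, 194, 194, 78, 54, 62, 75, 79, 80, 76, 158, 217, 217, 217, 216, 217, 217]
300 [174, 196, 192, 194, 194, 194, 195, 99, 52, 67, 77, 79, 82, 77, 156, 218, 218, 216, 216, 217, 217]
330 [143, 196, 196, 199, 201, 199, 200, 48, 57, 74, 81, 87, 83, 77, 135, 135, 136, 146, 167, 191, 200]
(array([0.5514141 , 0.15191011, 0.22811194]), np.float64(2.6700681609984263)) [-0.45357753  0.96023461 -0.92733764]
```

```bash
python3 - <<'E'
from h import *
print(cur()); p,h=rim(165,-.027);rows([(p+[0,0,.09],h),(p,h)])
E
```

```text
(array([0.5514141 , 0.15191011, 0.22811194]), np.float64(2.6700681609984263))
[1.10,0.63,1.12,9.93]
[1.10,0.63,3.37,9.93]
```

```bash
python3 -m jog '[[[0.2,0.1,0.2,1.1,0.4],[0.4,0.2,0.4,2.2,0.4],[0.5,0.3,0.6,3.3,0.4],[0.6,0.35,0.7,4.4,0.4],[0.7,0.4,0.8,5.5,0.4],[0.8,0.45,0.9,6.6,0.4],[0.9,0.5,1,7.7,0.4],[1,0.55,1.1,8.8,0.4],[1.1,0.63,1.1,9.9,0.4],[1.1,0.63,1.1,9.9,0.4],[1.1,0.63,1.1,9.9,0.4],[1.1,0.63,1.1,9.9,0.4],[1.1,0.63,1.1,9.9,0.4]]]'
python3 - <<'E'
from h import *
print(cur()); p,h=rim(165,-.027);rows([(p,h)])
E
```

```text
clock: 5.2
tcp_pos: [0.5222, 0.1942, 0.1815]
tcp_rot: [0.684, 0.73, -0.0, -0.0]
ft_force: [-0.4, -0.2, -0.0]
width: 0.399
grip_force: 0.0
(array([0.52224936, 0.19418666, 0.1815374 ]), np.float64(1.6352264049019138))
[0.01,0.03,2.21,0.04]
```

```bash
python3 -m jog '[[[0,0,1,0,0.4],[0,0.03,1.7,0,0.4],[0,0.03,2.2,0,0.4],[0,0.03,2.2,0,0.4],[0,0.03,2.2,0,0.4],[0,0.03,2.2,0,0.4]]]'
python3 -m jog '[[[0,0,0,0,0],[0,0,0,0,0],[0,0,0,0,0],[0,0,0,0,0],[0,0,0,0,0],[0,0,0,0,0]]]' 40
python3 - <<'E'
from h import *
s=rim(165);rows([rim(165+6*i) for i in range(1,13)],s)
E
```

```text
clock: 5.7
tcp_pos: [0.5193, 0.1961, 0.0914]
tcp_rot: [0.683, 0.73, -0.001, -0.004]
ft_force: [-4.4, 5.5, -4.9]
width: 0.398
grip_force: 3.5
clock: 6.2
tcp_pos: [0.525, 0.1949, 0.0939]
tcp_rot: [0.684, 0.729, 0.001, 0.001]
ft_force: [5.4, 2.0, -5.2]
width: 0.137
grip_force: 37.5
[0.14,0.01,0.02,0.83]
[0.28,0.02,0.03,1.66]
[0.42,0.05,0.03,2.48]
[0.55,0.10,0.02,3.30]
[0.68,0.15,-0.00,4.13]
[0.81,0.21,-0.03,4.98]
[0.92,0.29,-0.06,5.84]
[1.03,0.37,-0.10,6.74]
[1.13,0.46,-0.15,7.66]
[1.21,0.56,-0.20,8.62]
[1.29,0.66,-0.26,9.63]
[1.35,0.77,-0.33,10.67]
```

The rim is gripped (width 0.137, 37 N). First sweep: 60°.

```bash
python3 -m jog '[[[0.07,0,0.01,0.4,0],[0.14,0.01,0.02,0.8,0],[0.21,0.01,0.02,1.25,0],[0.28,0.02,0.03,1.65,0],[0.35,0.04,0.03,2.05,0],[0.42,0.05,0.03,2.5,0],[0.49,0.07,0.03,2.9,0],[0.55,0.1,0.02,3.3,0],[0.62,0.12,0.01,3.7,0],[0.68,0.15,0,4.1,0],[0.75,0.18,-0.01,4.55,0],[0.81,0.21,-0.03,5,0],[0.87,0.25,-0.04,5.4,0],[0.92,0.29,-0.06,5.85,0],[0.98,0.33,-0.08,6.3,0],[1.03,0.37,-0.1,6.75,0],[1.13,0.46,-0.15,7.7,0],[1.21,0.56,-0.2,8.6,0],[1.21,0.56,-0.2,8.6,0],[1.21,0.56,-0.2,8.6,0]]]'
python3 - <<'E'
from h import *
print(rim(225,-.027));T,m,f,S,P=wheelscan();print([int(t) for t,v in zip(T,m) if v<100])
E
```

```text
clock: 7.87
tcp_pos: [0.5401, 0.2393, 0.1065]
tcp_rot: [0.934, 0.358, -0.004, 0.004]
ft_force: [-13.5, -12.8, 27.2]
width: 0.002
grip_force: 16.8
(array([0.54299618, 0.2442267 , 0.1011207 ]), np.float64(0.7274818219623961))
[18, 21, 24, 27, 29, 33, 36, 39, 42, 45, 48, 51, 54, 57, 59, 63, 66, 69, 72, 75, 78, 81, 84, 87, 90, 93, 96, 99, 102, 105, 108, 111, 114, 117, 119, 123, 126, 129, 132, 135, 138, 141, 144, 147, 150, 153, 156, 159, 162, 165, 168, 171, 174, 177, 180, 183, 186, 189, 192, 195, 198, 201, 204, 207, 210, 213, 216, 222, 225, 297, 300, 303, 306, 309, 312, 315, 318, 321]
```

It squeezed off again: the slanted round bar ejects the pads. I'll stop gripping and instead straddle the rim loosely, using the inner finger to push a spoke. First I lift and read the wheel angle.

```bash
python3 -m jog '[[[0,0,0,0,0.28],[0,0,-0.2,0,0.28],[0,0,-1,0,0.28],[-0.2,-0.2,-2,-1,0.28],[-0.5,-0.5,-2.6,-2,0.28],[-0.75,-0.66,-2.6,-3,0.28],[-0.75,-0.66,-2.6,-4,0.28],[-0.75,-0.66,-2.6,-5,0.28],[-0.75,-0.66,-2.6,-6,0.28],[-0.75,-0.66,-2.6,-6,0.28],[-0.75,-0.66,-2.6,-6,0.28]]]'
python3 - <<'E'
from h import *
T,m,f,S,P=wheelscan();print([(int(t),int(v)) for t,v in zip(T,m) if v<105]);print(cur())
E
```

```text
clock: 8.83
tcp_pos: [0.5025, 0.2435, 0.206]
tcp_rot: [0.778, 0.628, -0.0, 0.0]
ft_force: [0.1, -1.1, 0.3]
width: 0.28
grip_force: 0.0
[(51, 84), (54, 73), (57, 73), (59, 80), (63, 78), (66, 68), (69, 55), (72, 63), (75, 99), (78, 92), (81, 96), (99, 103), (102, 98), (105, 100), (180, 94), (183, 47), (186, 48), (189, 48), (192, 49), (195, 44), (198, 46), (201, 89), (297, 55), (300, 59), (303, 66), (306, 69), (309, 67), (312, 91)]
(array([0.50260397, 0.24356607, 0.20590029]), np.float64(1.3589357826250055))
```

```bash
cat >> h.py <<'E'
def strad(th,R=.0555,dz=-.026):
    th=np.radians(th);g=np.array([-.02,.155,.15])+R*(np.cos(th)*np.array([.82,0,.573])+np.sin(th)*np.array([0,-1,0]))
    t=toW((0,0,q[2]),[-.82*np.sin(th),-np.cos(th),0]);return toW(q,g)+[0,0,dz],np.arctan2(t[1],t[0])
E
python3 - <<'E'
from h import *
print(cur());p,h=strad(150);rows([(p+[0,0,.085],h),(p,h)])
print();s=strad(150);rows([strad(150+4*i) for i in range(1,20)],s)
E
```

```text
(array([0.50260397, 0.24356607, 0.20590029]), np.float64(1.3589357826250055))
[-1.43,0.87,0.61,-4.75]
[-1.43,0.87,2.74,-4.75]

[0.09,0.00,0.03,0.59]
[0.19,0.01,0.05,1.17]
[0.28,0.03,0.07,1.74]
[0.37,0.05,0.08,2.30]
[0.47,0.07,0.09,2.85]
[0.56,0.10,0.10,3.40]
[0.65,0.14,0.11,3.95]
[0.74,0.18,0.11,4.50]
[0.82,0.23,0.10,5.04]
[0.90,0.28,0.09,5.59]
[0.98,0.33,0.08,6.15]
[1.06,0.39,0.07,6.71]
[1.13,0.46,0.05,7.28]
[1.19,0.52,0.03,7.86]
[1.25,0.59,-0.00,8.44]
[1.31,0.67,-0.03,9.05]
[1.36,0.74,-0.06,9.66]
[1.41,0.82,-0.10,10.30]
[1.45,0.90,-0.14,10.94]
```

```bash
python3 -m jog '[[[-0.4,0.2,0.2,-1,0.28],[-0.7,0.4,0.4,-2,0.28],[-1,0.6,0.6,-3,0.28],[-1.3,0.8,0.6,-4,0.28],[-1.43,0.87,0.6,-4.75,0.28],[-1.43,0.87,0.6,-4.75,0.28],[-1.43,0.87,0.6,-4.75,0.28],[-1.43,0.87,1.4,-4.75,0.28],[-1.43,0.87,2.1,-4.75,0.28],[-1.43,0.87,2.74,-4.75,0.28],[-1.43,0.87,2.74,-4.75,0.28],[-1.43,0.87,2.74,-4.75,0.28],[-1.43,0.87,2.74,-4.75,0.28]]]'; python3 -c "from h import *;print(cur(),strad(150))"
```

```text
clock: 9.97
tcp_pos: [0.525, 0.1811, 0.0971]
tcp_rot: [0.598, 0.801, -0.0, 0.0]
ft_force: [0.3, -0.4, 0.4]
width: 0.283
grip_force: 0.0
(array([0.52502886, 0.1810764 , 0.09709667]), np.float64(1.858453552809764)) (array([0.52471671, 0.18036147, 0.09645909]), np.float64(1.8564637794536614))
```

No contact on the way down. Now the sweep with the inner finger pushing the spoke.

```bash
python3 -m jog '[[[0.09,0,0.03,0.6,0.28],[0.19,0.01,0.05,1.15,0.28],[0.28,0.03,0.07,1.75,0.28],[0.37,0.05,0.08,2.3,0.28],[0.47,0.07,0.09,2.85,0.28],[0.56,0.1,0.1,3.4,0.28],[0.65,0.14,0.11,3.95,0.28],[0.74,0.18,0.11,4.5,0.28],[0.82,0.23,0.1,5.05,0.28],[0.9,0.28,0.09,5.6,0.28],[0.98,0.33,0.08,6.15,0.28],[1.06,0.39,0.07,6.7,0.28],[1.13,0.46,0.05,7.3,0.28],[1.19,0.52,0.03,7.85,0.28],[1.25,0.59,0,8.45,0.28],[1.31,0.67,-0.03,9.05,0.28],[1.36,0.74,-0.06,9.65,0.28],[1.41,0.82,-0.1,10.3,0.28],[1.45,0.9,-0.14,10.95,0.28],[1.45,0.9,-0.14,10.95,0.28]]]'; python3 -c "from h import *;print(cur(),strad(226))"
```

```text
clock: 11.63
tcp_pos: [0.5373, 0.2431, 0.1018]
tcp_rot: [0.938, 0.347, -0.006, 0.002]
ft_force: [-9.6, -7.6, 3.7]
width: 0.281
grip_force: 5.7
(array([0.53731179, 0.24307409, 0.10177438]), np.float64(0.707820443422995)) (array([0.54296781, 0.24599229, 0.10190882]), np.float64(0.7103078818614977))
```

```bash
python3 -m jog '[[[-0.1,0,0,0,0.28],[-0.1,0,-0.5,0,0.28],[-0.1,0,-1.2,0,0.28],[-0.2,-0.2,-2,-1,0.28],[-0.5,-0.5,-2.6,-2,0.28],[-0.75,-0.66,-2.6,-3,0.28],[-0.75,-0.66,-2.6,-4,0.28],[-0.75,-0.66,-2.6,-5,0.28],[-0.75,-0.66,-2.6,-6,0.28],[-0.75,-0.66,-2.6,-6,0.28],[-0.75,-0.66,-2.6,-6,0.28]]]'
python3 - <<'E'
from h import *
T,m,f,S,P=wheelscan();print([(int(t),int(v)) for t,v in zip(T,m) if v<105]);print(cur())
cv2.imwrite("pics/w3.png",np.clip(f["color"]*1.6,0,255).astype(np.uint8)[:,:,::-1]);np.savez("w3.npz",**{k:f[k] for k in("color","K","R","t")})
E
```

```text
clock: 12.55
tcp_pos: [0.5034, 0.2472, 0.2074]
tcp_rot: [0.785, 0.62, 0.001, 0.0]
ft_force: [0.1, -0.2, -0.3]
width: 0.276
grip_force: 0.0
[(0, 69), (3, 66), (6, 58), (9, 101), (108, 102), (114, 97), (117, 68), (119, 51), (123, 51), (126, 48), (129, 41), (132, 41), (135, 81), (237, 96), (239, 58), (243, 69), (246, 76), (248, 79), (252, 75), (255, 74), (348, 88), (351, 61), (354, 59), (357, 67)]
(array([0.50334199, 0.2471273 , 0.20703426]), np.float64(1.3380215431870712))
```

View pics/w3.png

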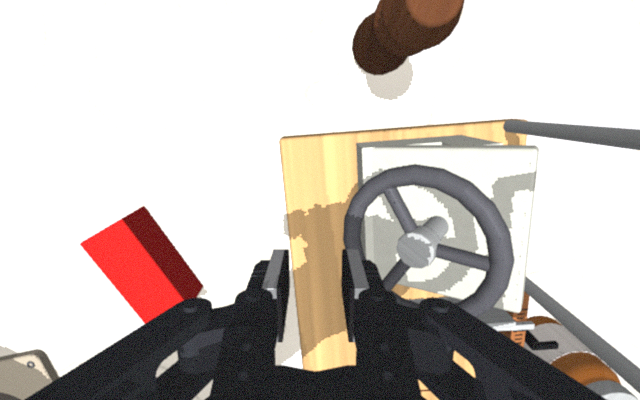

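The view shows the spokes at about 6°, 127° and 247°, so the wheel has turned about 112°. The pointer tongue is near (515,326) and the black clip near (541,338). Next is a third push from 95°, after which I re-measure pointer against clip.

```bash
python3 - <<'E'
from h import *
f=dict(np.load("w3.npz"))
for n,p in(("tip",(533,326)),("tongue",(500,327)),("clip",(541,338)),("clipend",(552,348))):print(n,toG(q,ray(f,p,.08)))
print(cur());p,h=strad(93);rows([(p+[0,0,.08],h),(p,h)])
print();s=strad(93);rows([strad(93+6*i) for i in range(1,23)],s)
E
```

```text
tip [0.11819863 0.02978796 0.08      ]
tongue [0.08498952 0.03121998 0.08      ]
clip [0.1278103  0.01472109 0.08      ]
clipend [0.14046038 0.00154281 0.08      ]
(array([0.50334199, 0.2471273 , 0.20703426]), np.float64(1.3380215431870712))
[-2.12,1.88,0.12,-15.12]
[-2.12,1.88,2.12,-15.12]

[0.12,0.01,0.08,1.21]
[0.24,0.03,0.16,2.41]
[0.35,0.07,0.24,3.57]
[0.47,0.12,0.32,4.70]
[0.57,0.19,0.39,5.79]
[0.67,0.26,0.46,6.83]
[0.77,0.36,0.52,7.83]
[0.86,0.46,0.58,8.79]
[0.93,0.57,0.63,9.72]
[1.00,0.69,0.67,10.61]
[1.06,0.82,0.70,11.48]
[1.10,0.96,0.73,12.33]
[1.14,1.10,0.74,13.16]
[1.16,1.24,0.75,13.98]
[1.17,1.39,0.75,14.80]
[1.16,1.53,0.74,15.62]
[1.15,1.67,0.73,16.46]
[1.12,1.82,0.70,17.30]
[1.08,1.95,0.67,18.17]
[1.03,2.08,0.63,19.06]
[0.97,2.20,0.58,19.99]
[0.89,2.31,0.52,20.95]
```

```bash
python3 -m jog '[[[-0.3,0.15,0,-1.1,0.28],[-0.6,0.3,0,-2.2,0.28],[-0.9,0.45,0,-3.3,0.28],[-1.2,0.6,0,-4.4,0.28],[-1.5,0.8,0,-5.5,0.28],[-1.7,1,0,-6.6,0.28],[-1.9,1.2,0,-7.7,0.28],[-2,1.4,0,-8.8,0.28],[-2.12,1.5,0.1,-9.9,0.28],[-2.12,1.6,0.1,-11,0.28],[-2.12,1.7,0.1,-12.1,0.28],[-2.12,1.8,0.1,-13.2,0.28],[-2.12,1.88,0.1,-14.3,0.28],[-2.12,1.88,0.1,-15.1,0.28],[-2.12,1.88,0.1,-15.1,0.28],[-2.12,1.88,0.8,-15.1,0.28],[-2.12,1.88,1.5,-15.1,0.28],[-2.12,1.88,2.12,-15.1,0.28],[-2.12,1.88,2.12,-15.1,0.28],[-2.12,1.88,2.12,-15.1,0.28]]]'; python3 -c "from h import *;print(cur(),strad(93))"
```

```text
clock: 14.27
tcp_pos: [0.5548, 0.1476, 0.1196]
tcp_rot: [0.11, 0.994, 0.0, -0.002]
ft_force: [-0.9, 2.2, -1.9]
width: 0.285
grip_force: 1.3
(array([0.5547857 , 0.14759511, 0.11959073]), np.float64(2.9201662203820837)) (array([0.55698194, 0.14725412, 0.12233564]), np.float64(2.9212706809847826))
```

```bash
python3 -m jog '[[[0.12,0.01,0.08,1.2,0.28],[0.24,0.03,0.16,2.4,0.28],[0.35,0.07,0.24,3.55,0.28],[0.47,0.12,0.32,4.7,0.28],[0.57,0.19,0.39,5.8,0.28],[0.67,0.26,0.46,6.8,0.28],[0.77,0.36,0.52,7.8,0.28],[0.86,0.46,0.58,8.8,0.28],[0.93,0.57,0.63,9.7,0.28],[1,0.69,0.67,10.6,0.28],[1.06,0.82,0.7,11.5,0.28],[1.1,0.96,0.73,12.3,0.28],[1.14,1.1,0.74,13.15,0.28],[1.16,1.24,0.75,14,0.28],[1.17,1.39,0.75,14.8,0.28],[1.16,1.53,0.74,15.6,0.28],[1.15,1.67,0.73,16.45,0.28],[1.12,1.82,0.7,17.3,0.28],[1.12,1.82,0.7,17.3,0.28],[1.12,1.82,0.7,17.3,0.28]]]'
python3 - <<'E'
from h import *
print(cur(),strad(201))
f=ctrl.grab_frame("wrist");cv2.imwrite("pics/w4.png",np.clip(f["color"]*1.6,0,255).astype(np.uint8)[:,:,::-1])
g=ctrl.grab_frame("scene");np.savez("s4.npz",**g)
u,v=proj(g,toW(q,[.11,.02,.08]))[0].astype(int);print(u,v)
t=ctrl.grab_frame("top");np.savez("t4.npz",**t);u2,v2=proj(t,toW(q,[.11,.02,.08]))[0].astype(int);print(u2,v2)
im=[cv2.resize(np.clip(a["color"][y-25:y+25,x-32:x+32]*1.6,0,255).astype(np.uint8),(400,312),interpolation=cv2.INTER_CUBIC) for a,x,y in((g,u,v),(t,u2,v2))]
cv2.imwrite("pics/c4.png",np.hstack(im)[:,:,::-1])
E
```

```text
clock: 15.93
tcp_pos: [0.5265, 0.2259, 0.1023]
tcp_rot: [0.85, 0.526, -0.002, 0.002]
ft_force: [-24.6, -9.8, 42.5]
width: 0.281
grip_force: 23.4
(array([0.52648826, 0.22594019, 0.10233696]), np.float64(1.1078472458768183)) (array([0.52910488, 0.22789788, 0.09431074]), np.float64(1.109349256057023))
309 262
306 153
```

View pics/c4.png

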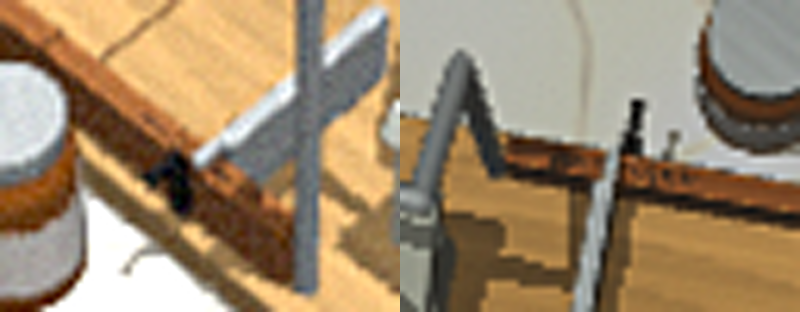

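Crops: in the top crop the pointer tip is at (612,150), just left of the clip at (634,145). In the scene crop the pointer is at (200,160) and the clip at (178,175). So only a little remains.

```bash
python3 - <<'E'
from h import *
t=dict(np.load("t4.npz"));g=dict(np.load("s4.npz"))
# subpixel: intensity rows across fence back, along constant guide x
def line(f,x,z,ys): 
    P=np.array([toW(q,[x,y,z]) for y in ys]);uv=proj(f,P).astype(np.float32);gr=cv2.cvtColor(f["color"],cv2.COLOR_RGB2GRAY).astype(np.float32)
    return cv2.remap(gr,uv[:,0].reshape(1,-1),uv[:,1].reshape(1,-1),1)[0].astype(int)
ys=np.arange(.03,-.012,-.002);print((ys*1000).astype(int).tolist())
for n,f in(("top",t),("scene",g)):
    for x,z in((.06,.085),(.09,.085),(.105,.085),(.112,.085),(.12,.08),(.126,.08),(.132,.08)):print(n,x,line(f,x,z,ys).tolist())
E
```

```text
[30, 27, 25, 23, 21, 19, 17, 15, 13, 11, 9, 7, 5, 3, 1, 0, -2, -4, -6, -8, -10]
top 0.06 [52, 41, 48, 73, 96, 101, 99, 94, 47, 27, 40, 44, 46, 43, 46, 53, 73, 80, 78, 78, 78]
top 0.09 [32, 31, 38, 55, 98, 107, 102, 98, 67, 21, 29, 37, 36, 38, 41, 49, 50, 47, 52, 57, 58]
top 0.105 [48, 52, 48, 41, 51, 71, 103, 96, 72, 34, 36, 52, 43, 43, 50, 47, 46, 41, 45, 51, 36]
top 0.112 [59, 61, 58, 63, 67, 79, 89, 96, 58, 32, 45, 54, 60, 48, 48, 60, 61, 62, 64, 58, 55]
top 0.12 [116, 115, 115, 116, 117, 118, 117, 97, 67, 27, 9, 11, 26, 54, 108, 124, 119, 118, 109, 88, 78]
top 0.126 [114, 114, 114, 114, 114, 115, 115, 107, 84, 49, 32, 42, 83, 110, 123, 118, 116, 116, 113, 98, 68]
top 0.132 [113, 113, 113, 113, 114, 115, 116, 115, 100, 61, 9, 34, 69, 113, 120, 115, 115, 115, 116, 115, 114]
scene 0.06 [64, 76, 102, 133, 142, 143, 137, 125, 118, 118, 120, 119, 121, 122, 122, 122, 123, 121, 121, 122, 122]
scene 0.09 [67, 74, 95, 128, 145, 146, 141, 130, 121, 125, 128, 127, 126, 125, 125, 126, 128, 127, 129, 126, 124]
scene 0.105 [69, 54, 43, 56, 81, 115, 137, 136, 117, 98, 89, 92, 96, 96, 89, 85, 95, 100, 95, 90, 94]
scene 0.112 [43, 37, 51, 60, 88, 124, 135, 127, 102, 81, 67, 64, 67, 75, 80, 77, 78, 72, 71, 69, 69]
scene 0.12 [39, 38, 37, 36, 30, 25, 19, 10, 9, 11, 13, 17, 22, 24, 30, 36, 37, 38, 40, 37, 34]
scene 0.126 [33, 28, 18, 14, 8, 5, 10, 9, 8, 7, 4, 9, 22, 31, 33, 32, 32, 35, 36, 34, 36]
scene 0.132 [12, 3, 2, 4, 7, 10, 14, 25, 34, 30, 25, 17, 17, 21, 25, 33, 38, 40, 40, 36, 34]
```

The tool is being pushed up with 42 N, so something slid. I lift off and read the wheel angle.

```bash
python3 -m jog '[[[-0.05,0,-0.2,0,0.28],[-0.05,0,-0.6,0,0.28],[-0.05,0,-1.4,0,0.28],[-0.2,-0.2,-2,-1,0.28],[-0.4,-0.6,-2.6,-1,0.28],[-0.4,-0.9,-2.6,-1,0.28],[-0.4,-0.9,-2.6,-1,0.28],[-0.4,-0.9,-2.6,-1,0.28]]]'
python3 - <<'E'
from h import *
T,m,f,S,P=wheelscan();print([(int(t),int(v)) for t,v in zip(T,m) if v<105]);print(cur())
E
```

```text
clock: 16.75
tcp_pos: [0.4903, 0.2298, 0.1985]
tcp_rot: [0.821, 0.571, 0.001, 0.001]
ft_force: [-0.4, 0.9, -0.8]
width: 0.276
grip_force: 0.0
[(84, 76), (87, 78), (90, 81), (93, 76), (96, 67), (99, 53), (210, 63), (213, 73), (216, 78), (219, 78), (222, 72), (225, 73), (321, 61), (324, 56), (327, 65), (330, 69), (333, 69), (336, 63)]
(array([0.49003287, 0.2295179 , 0.19731863]), np.float64(1.2145549439529737))
```

```bash
python3 - <<'E'
from h import *
print(cur());p,h=strad(176,dz=-.022);rows([(p+[0,0,.085],h),(p,h)])
print();s=strad(176,dz=-.022);rows([strad(176+4*i,dz=-.022) for i in range(1,15)],s)
E
```

```text
(array([0.49003287, 0.2295179 , 0.19731863]), np.float64(1.2145549439529737))
[-0.29,0.98,0.40,-2.45]
[-0.29,0.98,2.53,-2.45]

[0.10,0.00,0.00,0.55]
[0.19,0.01,-0.00,1.09]
[0.29,0.02,-0.01,1.64]
[0.38,0.04,-0.02,2.19]
[0.48,0.07,-0.03,2.75]
[0.57,0.10,-0.05,3.32]
[0.65,0.13,-0.07,3.89]
[0.74,0.17,-0.09,4.47]
[0.82,0.22,-0.12,5.07]
[0.90,0.27,-0.15,5.68]
[0.97,0.32,-0.18,6.30]
[1.04,0.38,-0.22,6.94]
[1.10,0.44,-0.26,7.60]
[1.16,0.50,-0.30,8.28]
```

```bash
python3 -m jog '[[[-0.1,0.4,0.2,-1,0.28],[-0.2,0.8,0.4,-2,0.28],[-0.29,0.98,0.4,-2.45,0.28],[-0.29,0.98,0.4,-2.45,0.28],[-0.29,0.98,1.2,-2.45,0.28],[-0.29,0.98,1.9,-2.45,0.28],[-0.29,0.98,2.53,-2.45,0.28],[-0.29,0.98,2.53,-2.45,0.28],[-0.29,0.98,2.53,-2.45,0.28]]]'
python3 -m jog '[[[0.1,0,0,0.55,0.28],[0.19,0.01,0,1.1,0.28],[0.29,0.02,-0.01,1.65,0.28],[0.38,0.04,-0.02,2.2,0.28],[0.48,0.07,-0.03,2.75,0.28],[0.57,0.1,-0.05,3.3,0.28],[0.65,0.13,-0.07,3.9,0.28],[0.74,0.17,-0.09,4.5,0.28],[0.82,0.22,-0.12,5.05,0.28],[0.9,0.27,-0.15,5.7,0.28],[0.97,0.32,-0.18,6.3,0.28],[1.04,0.38,-0.22,6.95,0.28],[1.04,0.38,-0.22,6.95,0.28],[1.04,0.38,-0.22,6.95,0.28]]]'
cat >> h.py <<'E'
def prof(f,xs=(.06,.075,.09,.105,.112,.126,.132),y0=.03,y1=-.01):
    g=cv2.cvtColor(f["color"],cv2.COLOR_RGB2GRAY).astype(np.float32);ys=np.arange(y0,y1,-.002);print((ys*1000).round().astype(int).tolist())
    for x in xs:
        uv=proj(f,np.array([toW(q,[x,y,.085 if x<.115 else .08]) for y in ys])).astype(np.float32);print(x,cv2.remap(g,uv[:,0].reshape(1,-1),uv[:,1].reshape(1,-1),1)[0].astype(int).tolist())
E
python3 -c "
from h import *
print(cur(),strad(224,dz=-.022));prof(ctrl.grab_frame('top'))"
```

```text
clock: 17.55
tcp_pos: [0.521, 0.2048, 0.094]
tcp_rot: [0.742, 0.671, -0.002, -0.001]
ft_force: [-0.1, -1.1, 0.8]
width: 0.279
grip_force: 0.0
clock: 18.72
tcp_pos: [0.5358, 0.2416, 0.1038]
tcp_rot: [0.932, 0.362, -0.007, 0.002]
ft_force: [-9.1, -7.8, 1.1]
width: 0.275
grip_force: 5.2
(array([0.53581847, 0.24158009, 0.10375345]), np.float64(0.7414151566196865)) (array([0.54164478, 0.24481428, 0.10512392]), np.float64(0.7445387425720651))
[30, 28, 26, 24, 22, 20, 18, 16, 14, 12, 10, 8, 6, 4, 2, 0, -2, -4, -6, -8]
0.06 [54, 42, 44, 43, 44, 52, 77, 106, 103, 95, 79, 47, 30, 43, 46, 45, 48, 62, 82, 81]
0.075 [50, 51, 50, 51, 53, 71, 88, 100, 101, 94, 69, 48, 34, 47, 53, 51, 55, 66, 89, 94]
0.09 [34, 35, 36, 41, 56, 68, 76, 96, 101, 97, 68, 41, 30, 34, 37, 34, 35, 45, 52, 58]
0.105 [48, 53, 50, 44, 44, 46, 52, 62, 77, 96, 74, 38, 37, 42, 50, 49, 47, 41, 46, 52]
0.112 [60, 61, 59, 62, 61, 52, 52, 59, 88, 105, 90, 62, 39, 42, 49, 60, 62, 63, 65, 58]
0.126 [114, 115, 115, 115, 115, 116, 117, 108, 84, 49, 31, 41, 84, 111, 125, 120, 117, 117, 114, 100]
0.132 [115, 115, 114, 115, 115, 115, 117, 116, 100, 61, 10, 35, 69, 114, 122, 117, 116, 116, 116, 115]
```

```bash
python3 - <<'E'
from h import *
s=strad(224,dz=-.022);rows([strad(224+3*i,dz=-.022) for i in range(1,5)],s);print(ctrl.get_obs()["joint_pos"][5])
E
```

```text
[0.07,0.00,-0.03,0.49]
[0.13,0.01,-0.06,0.99]
[0.20,0.02,-0.09,1.51]
[0.26,0.03,-0.13,2.03]
2.7158168699012033
```

```bash
python3 -m jog '[[[0.04,0,-0.01,0.25,0.28],[0.07,0,-0.03,0.5,0.28],[0.1,0,-0.04,0.75,0.28],[0.13,0.01,-0.06,1,0.28],[0.17,0.01,-0.07,1.25,0.28],[0.2,0.02,-0.09,1.5,0.28],[0.23,0.02,-0.11,1.75,0.28],[0.26,0.03,-0.13,2,0.28],[0.26,0.03,-0.13,2,0.28],[0.26,0.03,-0.13,2,0.28]]]'
python3 -c "
from h import *
prof(ctrl.grab_frame('top'));print(cur())"
```

```text
clock: 19.6
tcp_pos: [0.5428, 0.2489, 0.1078]
tcp_rot: [0.965, 0.263, -0.007, 0.001]
ft_force: [-9.2, -4.0, -2.0]
width: 0.277
grip_force: 5.0
[30, 28, 26, 24, 22, 20, 18, 16, 14, 12, 10, 8, 6, 4, 2, 0, -2, -4, -6, -8]
0.06 [55, 42, 45, 44, 44, 49, 68, 95, 101, 102, 98, 63, 33, 38, 44, 47, 45, 46, 50, 70]
0.075 [49, 52, 50, 52, 57, 81, 96, 99, 101, 102, 98, 66, 20, 39, 51, 52, 55, 65, 91, 97]
0.09 [34, 35, 36, 42, 56, 61, 64, 96, 107, 102, 100, 82, 32, 30, 37, 35, 33, 33, 45, 57]
0.105 [48, 52, 49, 44, 44, 45, 49, 49, 60, 96, 102, 91, 44, 31, 50, 49, 47, 41, 46, 52]
0.112 [60, 62, 59, 62, 62, 54, 49, 47, 65, 85, 101, 81, 53, 44, 47, 59, 61, 62, 64, 58]
0.126 [115, 115, 115, 116, 116, 117, 117, 108, 84, 49, 32, 43, 84, 111, 124, 119, 117, 118, 114, 99]
0.132 [115, 114, 114, 114, 115, 116, 118, 116, 101, 61, 10, 35, 70, 114, 122, 117, 117, 116, 116, 115]
(array([0.54282014, 0.24888399, 0.10785256]), np.float64(0.5329464298958893))
```

```bash
python3 - <<'E'
from h import *
h=np.pi/2+q[2];c=cur();c=(np.array([.5428,.2489,.107]),c[1])
rows([(toW(q,[-.08,.12,.235]),h),(toW(q,[-.08,-.05,.235]),h),(toW(q,[.1,-.055,.215]),h)],c)
E
```

```text
[-1.77,1.06,-3.20,-8.42]
[-4.48,4.34,-3.20,-8.42]
[-1.08,7.30,-2.70,-8.42]
```

```bash
python3 -m jog '[[[-0.06,0,0,0,0.28],[-0.06,0,-0.8,0,0.28],[-0.06,0,-1.6,0,0.28],[-0.3,-0.2,-2.4,-1,0.28],[-0.9,0.2,-3.2,-2,0.28],[-1.77,0.6,-3.2,-3,0.28],[-2.3,1.5,-3.2,-4.1,0.28],[-2.8,2.2,-3.2,-5.2,0.28],[-3.3,2.9,-3.2,-6.3,0.28],[-3.8,3.6,-3.2,-7.4,0.28],[-4.48,4.34,-3.2,-8.4,0.28],[-4.48,4.34,-3.2,-8.4,0.28],[-3.8,5,-3,-8.4,0.28],[-3.1,5.6,-2.9,-8.4,0.28],[-2.4,6.2,-2.8,-8.4,0.28],[-1.7,6.8,-2.7,-8.4,0.28],[-1.08,7.3,-2.7,-8.4,0.28],[-1.08,7.3,-2.7,-8.4,0.28],[-1.08,7.3,-2.7,-8.4,0.28],[-1.08,7.3,-2.7,-8.4,0.28]]]'
python3 - <<'E'
from h import *
f=ctrl.grab_frame("wrist");np.savez("w5.npz",**f);print(cur())
u,v=proj(f,toW(q,[.11,.01,.08]))[0].astype(int);print(u,v)
u=min(max(u,100),540);v=min(max(v,75),325)
cv2.imwrite("pics/w5.png",cv2.resize(np.clip(f["color"][v-75:v+75,u-100:u+100]*1.4,0,255).astype(np.uint8),(800,600),interpolation=cv2.INTER_CUBIC)[:,:,::-1]);print(u-100,v-75)
E
```

```text
clock: 21.32
tcp_pos: [0.661, -0.0215, 0.2183]
tcp_rot: [0.76, 0.649, -0.0, -0.0]
ft_force: [-0.6, 0.1, -0.0]
width: 0.278
grip_force: 0.0
(array([ 0.66065213, -0.02143883,  0.21848556]), np.float64(1.4138583199093078))
318 116
218 41
```

View pics/w5.png

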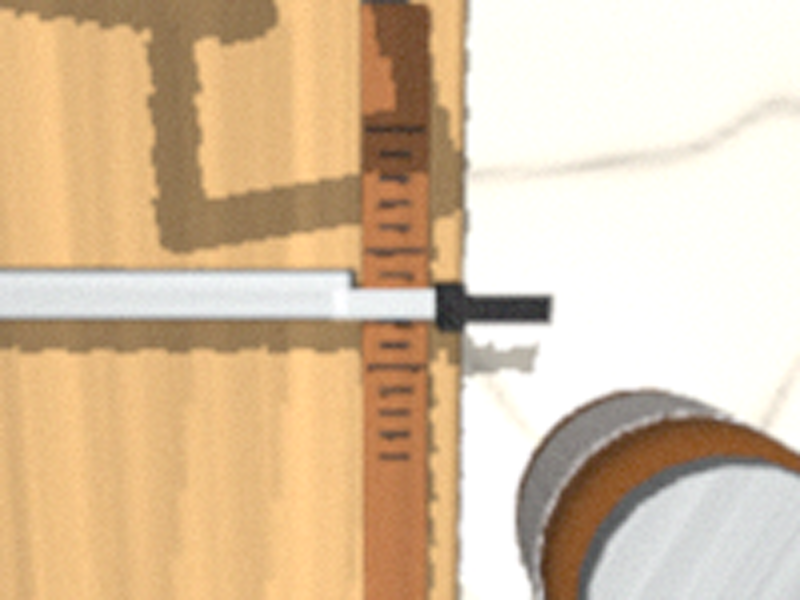

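The pointer tongue (rows 289–321) and the clip finger (rows 294–321) line up within about 0.5 mm, so the wheel is done. Next is the cheese: grasp it across its 56 mm width, set it down near the corner, then push it home.

```bash
python3 - <<'E'
from h import *
f=dict(np.load("w5.npz"))
yf=[toG(q,ray(f,(218+x/4,41+321/4),.085)) for x in(60,200)];print("face",yf,"fence front",toG(q,ray(f,(218+362/4,41+450/4),.075)))
g=ctrl.grab_frame("top")
h=cv2.cvtColor(g["color"],cv2.COLOR_RGB2HSV);m=cv2.inRange(h,(23,100,60),(33,255,255));m[:180]=0;m[260:]=0;m[:,:280]=0;m[:,400:]=0
c=max(cv2.findContours(m,0,1)[0],key=cv2.contourArea);b=np.array([toG(q,ray(g,p,.08)) for p in cv2.boxPoints(cv2.minAreaRect(c))]);print(b.mean(0),np.linalg.norm(np.diff(b,axis=0),axis=1))
W=toW(q,[-.0501,-.1189,0]);h=np.radians(66.1)+q[2]
rows([(W+[0,0,.16],h),(W+[0,0,.04],h)])
E
```

```text
face [array([0.0361455 , 0.00666199, 0.085     ]), array([0.06630192, 0.00661812, 0.085     ])] fence front [ 0.10078693 -0.0225324   0.075     ]
[-0.06683032 -0.17660463  0.08      ] [0. 0. 0.]
[-1.70,-3.91,1.47,3.98]
[-1.70,-3.91,4.47,3.98]
```

```bash
python3 -m jog '[[[-0.4,-1,0.3,1,0.9],[-0.8,-2,0.7,2,0.9],[-1.2,-3,1.1,3,0.9],[-1.7,-3.91,1.4,4,0.9],[-1.7,-3.91,1.4,4,0.9],[-1.7,-3.91,2.2,4,0.9],[-1.7,-3.91,3,4,0.9],[-1.7,-3.91,3.8,4,0.9],[-1.7,-3.91,4.45,4,0.9],[-1.7,-3.91,4.45,4,0.9],[-1.7,-3.91,4.45,4,0.9]]]' 40
python3 -m jog '[[[0,0,0,0,0.4],[0,0,0,0,0.4],[0,0,0,0,0.4],[0,0,0,0,0.4],[0,0,0,0,0.4],[0,0,0,0,0.4]]]'
python3 - <<'E'
from h import *
W=toW(q,[-.0501,-.1189,0]);print(cur(),W)
W=toW(q,[.040,-.0574,0]);h=np.pi/2+q[2];rows([(W+[0,0,.055],h),(W+[0,0,.04],h)])
E
```

```text
clock: 22.33
tcp_pos: [0.4942, -0.0641, 0.0394]
tcp_rot: [0.879, 0.477, -0.001, -0.001]
ft_force: [-0.8, 0.4, 0.6]
width: 0.898
grip_force: 0.0
clock: 22.83
tcp_pos: [0.4979, -0.065, 0.0425]
tcp_rot: [0.879, 0.477, 0.001, 0.001]
ft_force: [-3.2, 1.8, 6.6]
width: 0.636
grip_force: 42.1
(array([ 0.49794479, -0.06496814,  0.0424582 ]), np.float64(0.9952925759865529)) [ 0.49555106 -0.0642319   0.        ]
[2.30,1.37,-0.31,-4.00]
[2.30,1.37,0.06,-4.00]
```

```bash
python3 -m jog '[[[0,0,-0.3,0,0.4],[0,0,-0.45,0,0.4],[0.3,0.2,-0.45,-0.6,0.4],[0.6,0.4,-0.45,-1.2,0.4],[0.9,0.6,-0.45,-1.8,0.4],[1.2,0.8,-0.45,-2.4,0.4],[1.5,1,-0.45,-3,0.4],[1.8,1.2,-0.45,-3.5,0.4],[2.18,1.43,-0.45,-4,0.4],[2.18,1.43,-0.45,-4,0.4],[2.18,1.43,-0.2,-4,0.4],[2.18,1.43,-0.05,-4,0.4],[2.18,1.43,-0.05,-4,0.4],[2.18,1.43,-0.05,-4,0.78],[2.18,1.43,-0.05,-4,0.78],[2.18,1.43,-0.05,-4,0.78],[2.18,1.43,-1,-4,0.78],[2.18,1.43,-2,-4,0.78],[2.18,1.43,-2.5,-4,0.78],[2.18,1.43,-2.5,-4,0.4]]]'
python3 - <<'E'
from h import *
print(cur(),toG(q,cur()[0]))
E
```

```text
clock: 24.5
tcp_pos: [0.5964, -0.0237, 0.1462]
tcp_rot: [0.76, 0.649, 0.004, 0.004]
ft_force: [0.8, -0.7, 0.2]
width: 0.656
grip_force: 0.0
(array([ 0.59640669, -0.02373474,  0.14620787]), np.float64(1.413770577263252)) [ 0.04321127 -0.0631785   0.14620787]
```

```bash
python3 - <<'E'
from h import *
h=np.pi/2+q[2]
rows([(toW(q,[-.03,-.063,.146]),h),(toW(q,[-.03,-.063,.046]),h)])
E
python3 -m jog '[[[0,-0.9,0,0,0],[0,-1.83,0,0,0],[0,-1.83,0,0,0],[0,-1.83,0,0,0],[0,-1.83,0,0,0]]]'
cat >> h.py <<'E'
def block(n):
    g=ctrl.grab_frame(n);h=cv2.cvtColor(g["color"],cv2.COLOR_RGB2HSV);m=cv2.inRange(h,(22,90,90),(34,255,255))
    c=max(cv2.findContours(m,0,1)[0],key=cv2.contourArea);r=cv2.minAreaRect(c)
    b=np.array([toG(q,ray(g,p,.08)) for p in cv2.boxPoints(r)]);e=np.diff(np.r_[b,b[:1]],axis=0)
    print(n,r,(b.mean(0)*1000).round(1),(np.linalg.norm(e,axis=1)*1000).round(1),np.degrees(np.arctan2(e[:,1],e[:,0])).round(1));return g,c
E
python3 - <<'E'
from h import *
print(cur(),toG(q,cur()[0]))
for n in("scene","top","wrist"):
    try: block(n)
    except Exception as e: print(n,e)
E
```

```text
[0.00,-1.83,0.01,-0.01]
[0.00,-1.83,2.51,-0.01]
clock: 24.92
tcp_pos: [0.5195, -0.0115, 0.1394]
tcp_rot: [0.76, 0.65, 0.0, 0.0]
ft_force: [0.9, -0.0, 0.2]
width: -0.003
grip_force: 0.0
(array([ 0.51946806, -0.01153057,  0.13935939]), np.float64(1.4139150115260413)) [-0.03468925 -0.06311505  0.13935939]
scene ((289.9000244140625, 228.80001831054688), (1.3416407108306885, 2.683281421661377), 63.43495178222656) [  56.7 -121.6   80. ] [9.1 5.7 9.1 5.7] [ 167.9   66.6  -12.2 -113.1]
top max() iterable argument is empty
wrist ((417.8730773925781, 204.25167846679688), (79.86305236816406, 160.622314453125), 4.14462423324585) [ 39.3 -63.   80. ] [116.8  52.7 118.1  60.5] [ 88.9  -4.1 -87.3 175.3]
```

```bash
python3 -m jog '[[[0,0,1,0,0],[0,0,2,0,0],[0,0,2.5,0,0],[0,0,2.5,0,0],[0,0.2,2.5,0,0],[0,0.4,2.5,0,0],[0,0.55,2.5,0,0],[0,0.7,2.5,0,0],[0,0.85,2.5,0,0],[0,1,2.5,0,0],[0,1.1,2.5,0,0],[0,1.2,2.5,0,0],[0,1.28,2.5,0,0],[0,1.34,2.5,0,0],[0,1.4,2.5,0,0],[0,1.4,2.5,0,0]]]'
python3 - <<'E'
from h import *
print(cur(),toG(q,cur()[0]));block("wrist")
E
```

```text
clock: 26.4
tcp_pos: [0.5736, -0.0198, 0.0416]
tcp_rot: [0.76, 0.65, -0.001, -0.001]
ft_force: [-8.7, 1.0, 11.3]
width: -0.003
grip_force: 6.0
(array([ 0.57355122, -0.01983278,  0.04161916]), np.float64(1.4142582973732702)) [ 0.02002695 -0.06288645  0.04161916]
wrist ((412.3331298828125, 205.39019775390625), (135.72509765625, 141.7101287841797), 8.325650215148926) [ 59.5 -32.1  80. ] [58.2 51.8 59.7 58.6] [ 83.3  -8.1 -90.3 170.9]
```

```bash
cat >> h.py <<'E'
def edges(n="wrist"):
    g=ctrl.grab_frame(n);h=cv2.cvtColor(g["color"],cv2.COLOR_RGB2HSV);m=cv2.inRange(h,(22,90,90),(34,255,255))
    c=max(cv2.findContours(m,0,1)[0],key=cv2.contourArea);m2=cv2.drawContours(np.zeros_like(m),[c],-1,255,-1)
    v,u=np.nonzero(m2);G=np.array([toG(q,ray(g,p,.08)) for p in zip(u[::5],v[::5])])*1000
    print("x by y bin (min,max):",[(int(a),*np.percentile(G[abs(G[:,1]-a)<3,0],[1,99]).round(1)) for a in range(-115,15,10) if (abs(G[:,1]-a)<3).sum()>20])
    print("y by x bin:",[(int(a),*np.percentile(G[abs(G[:,0]-a)<3,1],[1,99]).round(1)) for a in range(20,105,10) if (abs(G[:,0]-a)<3).sum()>20]);return g
E
python3 -m jog '[[[0,0,-0.2,0,0],[0,0,-0.25,0,0],[0,0,-0.25,0,0]]]'
python3 - <<'E'
from h import *
g=edges();cv2.imwrite("pics/w6.png",g["color"][:,:,::-1]);print(toG(q,cur()[0]),ctrl.get_obs()["ft_force"])
E
```

```text
clock: 26.7
tcp_pos: [0.5772, -0.0205, 0.0514]
tcp_rot: [0.76, 0.65, 0.001, 0.002]
ft_force: [0.2, -1.0, -0.1]
width: 0.002
grip_force: 0.0
x by y bin (min,max): [(-65, np.float64(68.7), np.float64(85.9)), (-55, np.float64(44.0), np.float64(86.2)), (-45, np.float64(34.5), np.float64(85.9)), (-35, np.float64(35.1), np.float64(86.1)), (-25, np.float64(34.9), np.float64(86.1)), (-15, np.float64(35.1), np.float64(86.4)), (-5, np.float64(35.1), np.float64(86.0))]
y by x bin: [(40, np.float64(-51.4), np.float64(-6.0)), (50, np.float64(-55.7), np.float64(-6.0)), (60, np.float64(-60.2), np.float64(-6.4)), (70, np.float64(-62.3), np.float64(-6.5)), (80, np.float64(-65.0), np.float64(-6.9))]
[ 0.02318108 -0.06306202  0.05081563] [ 0.71617881 -0.23102231  0.47950644]
```

View pics/w6.png

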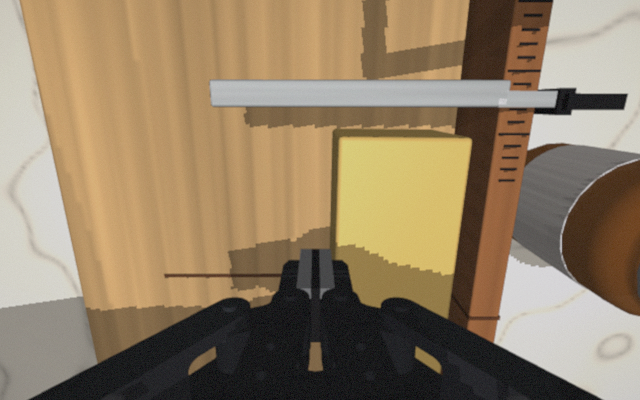

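The block (336–470, 130–320) is parallel to the fence, about 11 mm short of it and about 12 mm short of the plate. The pointer at (550,98) is still level with the clip. I keep pushing to the fence.

```bash
python3 -m jog '[[[0,0.08,0,0,0],[0,0.16,0,0,0],[0,0.24,0,0,0],[0,0.3,0,0,0],[0,0.36,0,0,0],[0,0.36,0,0,0]]]'
python3 -c "
from h import *
edges();print(toG(q,cur()[0]),ctrl.get_obs()['ft_force'])"
```

```text
clock: 27.25
tcp_pos: [0.5895, -0.0225, 0.0493]
tcp_rot: [0.76, 0.65, -0.0, -0.0]
ft_force: [-2.7, 0.7, -0.6]
width: 0.002
grip_force: 0.8
x by y bin (min,max): [(-65, np.float64(81.5), np.float64(96.8)), (-55, np.float64(58.3), np.float64(96.4)), (-45, np.float64(45.7), np.float64(96.3)), (-35, np.float64(45.0), np.float64(96.1)), (-25, np.float64(45.3), np.float64(96.3)), (-15, np.float64(45.1), np.float64(96.5)), (-5, np.float64(45.8), np.float64(96.5))]
y by x bin: [(50, np.float64(-50.9), np.float64(-5.8)), (60, np.float64(-53.3), np.float64(-5.9)), (70, np.float64(-58.9), np.float64(-6.2)), (80, np.float64(-61.1), np.float64(-6.3)), (90, np.float64(-63.1), np.float64(-6.7))]
[ 0.03620377 -0.06306248  0.04932056] [-0.84211502 -0.15780799 -1.327834  ]
```

```bash
python3 -m jog '[[[0,0.04,0,0,0],[0,0.08,0,0,0],[0,0.12,0,0,0],[0,0.12,0,0,0]]]'
python3 -c "
from h import *
edges();print(toG(q,cur()[0]),ctrl.get_obs()['ft_force'])
h=np.pi/2+q[2];rows([(toW(q,[.072,-.17,.15]),h),(toW(q,[.072,-.17,.052]),h),(toW(q,[.072,-.1244,.052]),h)])"
```

```text
clock: 27.63
tcp_pos: [0.5909, -0.0228, 0.0491]
tcp_rot: [0.76, 0.65, -0.002, -0.002]
ft_force: [-7.6, 0.9, 4.0]
width: -0.001
grip_force: 3.9
x by y bin (min,max): [(-65, np.float64(82.0), np.float64(97.8)), (-55, np.float64(58.6), np.float64(97.9)), (-45, np.float64(46.3), np.float64(97.6)), (-35, np.float64(46.5), np.float64(97.7)), (-25, np.float64(46.6), np.float64(97.8)), (-15, np.float64(46.3), np.float64(97.5)), (-5, np.float64(46.9), np.float64(97.3))]
y by x bin: [(50, np.float64(-50.9), np.float64(-6.2)), (60, np.float64(-53.2), np.float64(-5.9)), (70, np.float64(-58.5), np.float64(-6.2)), (80, np.float64(-61.2), np.float64(-6.2)), (90, np.float64(-62.9), np.float64(-6.5)), (100, np.float64(-65.0), np.float64(-6.2))]
[ 0.03762235 -0.06310578  0.04915407] [-6.76278325  0.44466429  4.19450783]
[-2.67,0.86,-2.52,-0.00]
[-2.67,0.86,-0.07,-0.00]
[-1.53,0.86,-0.07,-0.00]
```

```bash
python3 -m jog '[[[0,-0.3,0,0,0],[0,-0.3,-1,0,0],[0,-0.3,-2,0,0],[-0.8,0.2,-2.4,0,0],[-1.6,0.7,-2.4,0,0],[-2.4,0.7,-2.4,0,0],[-2.67,0.7,-2.4,0,0],[-2.67,0.7,-2.4,0,0],[-2.67,0.7,-1.5,0,0],[-2.67,0.7,-0.7,0,0],[-2.67,0.7,-0.05,0,0],[-2.67,0.7,-0.05,0,0],[-2.4,0.7,-0.05,0,0],[-2.2,0.7,-0.05,0,0],[-2.05,0.7,-0.05,0,0],[-1.9,0.7,-0.05,0,0],[-1.8,0.7,-0.05,0,0],[-1.7,0.7,-0.05,0,0],[-1.65,0.7,-0.05,0,0],[-1.65,0.7,-0.05,0,0]]]'
python3 -c "
from h import *
edges();print(toG(q,cur()[0]),ctrl.get_obs()['ft_force'])"
```

```text
clock: 29.35
tcp_pos: [0.6115, -0.0923, 0.052]
tcp_rot: [0.76, 0.65, 0.0, 0.0]
ft_force: [0.2, 0.9, -0.2]
width: 0.001
grip_force: 0.0
x by y bin (min,max): [(-115, np.float64(46.6), np.float64(97.6)), (-105, np.float64(47.5), np.float64(97.9)), (-95, np.float64(46.8), np.float64(97.9)), (-85, np.float64(46.9), np.float64(98.0)), (-75, np.float64(46.7), np.float64(97.7)), (-65, np.float64(46.7), np.float64(97.8)), (-55, np.float64(46.5), np.float64(98.0)), (-45, np.float64(46.1), np.float64(97.6)), (-35, np.float64(46.6), np.float64(98.1)), (-25, np.float64(46.6), np.float64(98.2))]
y by x bin: [(50, np.float64(-120.8), np.float64(-21.0)), (60, np.float64(-119.8), np.float64(-21.0)), (70, np.float64(-115.7), np.float64(-21.0)), (80, np.float64(-116.2), np.float64(-21.0)), (90, np.float64(-117.2), np.float64(-21.0)), (100, np.float64(-120.6), np.float64(-21.0))]
[ 0.0687357  -0.12895495  0.05191599] [-0.5762835  -0.21069773  0.38716421]
```

```bash
python3 -m jog '[[[0.08,0,0,0,0],[0.14,0,0,0,0],[0.2,0,0,0,0],[0.26,0,0,0,0],[0.3,0,0,0,0],[0.3,0,0,0,0]]]'
python3 -c "
from h import *
edges();print(toG(q,cur()[0]),ctrl.get_obs()['ft_force'])"
```

```text
clock: 29.9
tcp_pos: [0.6132, -0.0805, 0.0517]
tcp_rot: [0.76, 0.65, 0.0, -0.0]
ft_force: [0.9, 0.5, -0.3]
width: -0.001
grip_force: 0.2
x by y bin (min,max): [(-105, np.float64(46.5), np.float64(97.5)), (-95, np.float64(46.2), np.float64(97.3)), (-85, np.float64(46.7), np.float64(97.9)), (-75, np.float64(46.1), np.float64(96.8)), (-65, np.float64(46.6), np.float64(98.0)), (-55, np.float64(46.6), np.float64(98.4)), (-45, np.float64(46.5), np.float64(98.1)), (-35, np.float64(46.6), np.float64(98.2)), (-25, np.float64(46.5), np.float64(98.0)), (-15, np.float64(46.4), np.float64(98.2))]
y by x bin: [(50, np.float64(-112.0), np.float64(-9.1)), (60, np.float64(-108.3), np.float64(-9.1)), (70, np.float64(-104.0), np.float64(-9.2)), (80, np.float64(-103.6), np.float64(-9.2)), (90, np.float64(-105.3), np.float64(-9.2)), (100, np.float64(-109.0), np.float64(-9.1))]
[ 0.0686657  -0.11672395  0.05171175] [-0.15193958  0.90077014  0.99719289]
```

```bash
python3 -m jog '[[[0.04,0,0,0,0],[0.08,0,0,0,0],[0.12,0,0,0,0],[0.12,0,0,0,0],[0.12,0,0,0,0]]]'
python3 -c "
from h import *
edges();print(toG(q,cur()[0]),ctrl.get_obs()['ft_force'])"
```

```text
clock: 30.37
tcp_pos: [0.6139, -0.0759, 0.0517]
tcp_rot: [0.76, 0.65, 0.0, -0.0]
ft_force: [0.4, -0.2, 0.1]
width: -0.003
grip_force: 0.1
x by y bin (min,max): [(-105, np.float64(46.8), np.float64(97.3)), (-95, np.float64(46.7), np.float64(97.6)), (-85, np.float64(46.4), np.float64(97.5)), (-75, np.float64(46.8), np.float64(98.0)), (-65, np.float64(47.1), np.float64(97.7)), (-55, np.float64(46.5), np.float64(98.0)), (-45, np.float64(46.9), np.float64(97.9)), (-35, np.float64(46.6), np.float64(98.2)), (-25, np.float64(46.6), np.float64(98.2)), (-15, np.float64(46.5), np.float64(98.0)), (-5, np.float64(46.4), np.float64(98.1))]
y by x bin: [(50, np.float64(-107.3), np.float64(-6.5)), (60, np.float64(-103.8), np.float64(-6.5)), (70, np.float64(-99.9), np.float64(-6.5)), (80, np.float64(-99.0), np.float64(-6.9)), (90, np.float64(-101.4), np.float64(-6.6)), (100, np.float64(-102.9), np.float64(-6.9))]
[ 0.06863459 -0.11208693  0.05173019] [ 0.01922034 -0.68325047  0.56692323]
```

```bash
cat >> h.py <<'E'
def yprof(f,x=.07,z=.08,y0=.03,y1=-.03,st=.002):
    ys=np.arange(y0,y1,-st);uv=proj(f,np.array([toW(q,[x,y,z]) for y in ys])).astype(np.float32)
    h=cv2.cvtColor(f["color"],cv2.COLOR_RGB2HSV);ui=uv.round().astype(int)
    print(x,[(int(round(y*1000)),*(h[v,u].tolist() if 0<=u<640 and 0<=v<400 else ('out',))) for y,(u,v) in zip(ys,ui)])
E
python3 -c "
from h import *
f=ctrl.grab_frame('wrist');yprof(f);yprof(f,y0=-.09,y1=-.13,st=.004)
g=ctrl.grab_frame('scene');yprof(g);yprof(g,.085);prof(g)"
```

```text
0.07 [(30, 'out'), (28, 'out'), (26, 'out'), (24, 'out'), (22, 'out'), (20, 'out'), (18, 'out'), (16, 'out'), (14, 'out'), (12, 'out'), (10, 'out'), (8, 'out'), (6, 'out'), (4, 'out'), (2, 'out'), (0, 'out'), (-2, 'out'), (-4, 105, 9, 60), (-6, 23, 121, 194), (-8, 27, 107, 196), (-10, 27, 106, 197), (-12, 27, 105, 199), (-14, 26, 104, 201), (-16, 26, 108, 199), (-18, 26, 108, 200), (-20, 26, 108, 201), (-22, 26, 110, 200), (-24, 26, 110, 200), (-26, 26, 108, 201), (-28, 26, 113, 201)]
0.07 [(-90, 24, 123, 201), (-94, 23, 119, 203), (-98, 22, 125, 202), (-102, 20, 128, 141), (-106, 105, 32, 32), (-110, 107, 85, 21), (-114, 110, 70, 11), (-118, 45, 34, 15), (-122, 30, 13, 20), (-126, 5, 42, 36), (-130, 160, 26, 29)]
0.07 [(30, 102, 17, 77), (28, 102, 17, 77), (26, 90, 15, 69), (24, 90, 15, 69), (22, 150, 4, 67), (20, 150, 4, 67), (18, 75, 7, 69), (16, 86, 20, 100), (14, 105, 4, 138), (12, 105, 4, 138), (10, 95, 10, 149), (8, 95, 10, 149), (6, 30, 12, 129), (4, 21, 111, 103), (2, 22, 176, 87), (0, 20, 149, 96), (-2, 20, 147, 144), (-4, 20, 147, 144), (-6, 22, 140, 191), (-8, 21, 145, 19
[... 820 characters left out ...]
 24, 22, 20, 18, 16, 14, 12, 10, 8, 6, 4, 2, 0, -2, -4, -6, -8]
0.06 [70, 74, 74, 72, 73, 84, 115, 146, 155, 148, 139, 122, 86, 72, 80, 102, 133, 157, 160, 158]
0.075 [75, 74, 77, 72, 68, 78, 105, 132, 153, 147, 134, 109, 84, 74, 83, 106, 136, 153, 156, 156]
0.09 [72, 73, 73, 71, 72, 83, 120, 153, 162, 155, 147, 119, 84, 69, 80, 102, 134, 154, 161, 156]
0.105 [79, 68, 59, 67, 74, 68, 63, 72, 96, 128, 145, 129, 101, 79, 71, 68, 77, 78, 77, 81]
0.112 [43, 44, 57, 64, 69, 66, 67, 84, 107, 137, 133, 125, 93, 76, 76, 78, 82, 79, 79, 73]
0.126 [36, 31, 23, 20, 12, 2, 2, 8, 15, 13, 6, 4, 15, 22, 32, 40, 41, 41, 43, 45]
0.132 [17, 6, 1, 0, 3, 7, 12, 25, 29, 25, 18, 8, 10, 20, 26, 34, 35, 38, 37, 33]
```

```bash
python3 -c "
from h import *
s=dict(np.load('scene0.npz'));h=cv2.cvtColor(s['color'],cv2.COLOR_RGB2HSV);print('block0',h[212,312],h[217,314],h[228,316],'board0',h[235,295],h[225,335])
g=ctrl.grab_frame('scene');w=ctrl.grab_frame('wrist');np.savez('w7.npz',**w);np.savez('s7.npz',**g)
for z in(.08,.03):yprof(g,.07,z,.02,-.18,.006)
yprof(w,.07,.08,.0,-.13,.006);yprof(w,.03,.03,.0,-.13,.01)
print(proj(w,[toW(q,[.07,-.006,.08]),toW(q,[.07,-.106,.08]),ctrl.get_obs()['tcp_pos']]))
print(proj(g,[toW(q,[.07,-.006,.08]),toW(q,[.07,-.126,.08]),ctrl.get_obs()['tcp_pos']]))
"
```

```text
block0 [ 21 146 180] [ 21 145 179] [ 21 151  98] board0 [ 16 123 153] [20 16 95]
0.07 [(20, 120, 7, 75), (14, 90, 9, 136), (8, 102, 17, 152), (2, 21, 179, 87), (-4, 22, 139, 147), (-10, 22, 149, 190), (-16, 21, 144, 184), (-22, 22, 141, 188), (-28, 21, 147, 185), (-34, 21, 144, 186), (-40, 22, 143, 189), (-46, 20, 142, 188), (-52, 20, 145, 188), (-58, 22, 144, 182), (-64, 22, 140, 187), (-70, 21, 146, 185), (-76, 21, 151, 184), (-82, 21, 144, 190), (-88, 22, 142, 187), (-94, 21, 140, 189), (-100, 20, 149, 199), (-106, 23, 46, 66), (-112, 107, 46, 39), (-118, 0, 0, 0), (-124, 83, 85, 12), (-130, 19, 96, 45), (-136, 26, 103, 42), (-142, 98, 255, 15), (-148, 117, 191, 12), (-154, 90, 113, 9), (-160, 105, 57, 18), (-166, 14, 255, 15), (-172, 137, 81, 22), (-178, 124, 29, 62)]
0.07 [(20, 17, 127, 166), (14, 84, 17, 73), (8, 111, 24, 73), (2, 113, 28, 73), (-4, 95, 20, 78), (-10, 101, 29, 70), (-16, 108, 10, 133), (-22, 22, 98, 101), (-28, 21, 179, 97), (-34, 22, 145, 193), (-40, 22, 142, 189), (-46, 22, 144, 195), (-52, 21, 144, 196), (-58, 22, 148, 184), (-64, 20, 139, 191), (-70, 22, 14
[... 612 characters left out ...]
25, 117, 201), (-66, 23, 122, 200), (-72, 24, 121, 204), (-78, 23, 126, 201), (-84, 23, 121, 205), (-90, 24, 122, 202), (-96, 23, 126, 202), (-102, 21, 129, 140), (-108, 120, 20, 25), (-114, 30, 21, 24), (-120, 11, 82, 25), (-126, 110, 41, 37)]
0.03 [(0, 16, 112, 109), (-10, 17, 114, 170), (-20, 17, 108, 170), (-30, 17, 112, 173), (-40, 17, 111, 172), (-50, 17, 113, 174), (-60, 16, 116, 174), (-70, 17, 112, 175), (-80, 17, 114, 174), (-90, 17, 111, 175), (-100, 18, 112, 171), (-110, 17, 115, 171), (-120, 17, 111, 172)]
[[317.74530073   5.77667041]
 [317.50517196 254.98234901]
 [314.66439126 243.41095052]]
[[312.56283996 250.43422485]
 [285.99554303 230.35327421]
 [289.73201021 237.98344096]]
```

```bash
python3 -m jog '[[[-0.3,0,0,0,0],[-0.8,0,-0.5,0,0],[-0.95,0,-1.5,0,0],[-0.95,0,-2.5,0,0],[-0.95,0,-3.5,0,0],[-0.95,0,-3.7,0,0],[-0.95,0,-3.7,0,0],[-0.95,0,-3.7,0,0]]]'
python3 -c "
from h import *
w=edges();np.savez('w8.npz',**w);block('wrist');print(toG(q,cur()[0]))
for x in(.055,.07,.09):yprof(w,x,.08,.03,-.02,.003)
for x in(.055,.07,.09):yprof(w,x,.08,-.10,-.135,.003)
prof(w)"
```

```text
clock: 31.28
tcp_pos: [0.608, -0.1145, 0.2]
tcp_rot: [0.76, 0.649, 0.0, 0.001]
ft_force: [0.4, 0.4, -1.0]
width: 0.002
grip_force: 0.0
x by y bin (min,max): [(-115, np.float64(46.4), np.float64(98.6)), (-105, np.float64(46.6), np.float64(97.7)), (-95, np.float64(46.1), np.float64(97.2)), (-85, np.float64(46.3), np.float64(98.6)), (-75, np.float64(46.5), np.float64(97.5)), (-65, np.float64(46.1), np.float64(98.1)), (-55, np.float64(46.4), np.float64(98.6)), (-45, np.float64(45.9), np.float64(97.5)), (-35, np.float64(46.9), np.float64(98.6)), (-25, np.float64(45.5), np.float64(98.4)), (-15, np.float64(46.0), np.float64(98.8)), (-5, np.float64(46.9), np.float64(98.3))]
y by x bin: [(50, np.float64(-120.5), np.float64(-6.6)), (60, np.float64(-121.4), np.float64(-7.5)), (70, np.float64(-121.4), np.float64(-6.6)), (80, np.float64(-121.5), np.float64(-6.6)), (90, np.float64(-121.4), np.float64(-6.9)), (100, np.float64(-120.5), np.float64(-6.5))]
wrist ((321.5, 80.5), (157.0, 71.0), 90.0) [ 72.8 -64.8  80. ] [ 53.  117.7  59.9 117.7] [-1.000e-01 -8.810e+01  1.799e+02  8.850e+01]
[ 0.06699749
[... 1483 characters left out ...]
86), (-118, 25, 119, 184), (-121, 24, 119, 186), (-124, 18, 121, 105), (-127, 17, 113, 183), (-130, 18, 114, 184), (-133, 17, 114, 184)]
[30, 28, 26, 24, 22, 20, 18, 16, 14, 12, 10, 8, 6, 4, 2, 0, -2, -4, -6, -8]
0.06 [0, 0, 0, 0, 0, 0, 0, 0, 0, 0, 0, 0, 0, 0, 0, 0, 0, 0, 77, 169]
0.075 [0, 0, 0, 0, 0, 0, 0, 0, 0, 0, 0, 0, 0, 0, 0, 0, 0, 0, 73, 167]
0.09 [0, 0, 0, 0, 0, 0, 0, 0, 0, 0, 0, 0, 0, 0, 0, 0, 0, 0, 67, 166]
0.105 [0, 0, 0, 0, 0, 0, 0, 0, 0, 0, 0, 0, 0, 0, 0, 0, 0, 0, 65, 93]
0.112 [0, 0, 0, 0, 0, 0, 0, 0, 0, 0, 0, 0, 0, 0, 0, 0, 0, 0, 63, 92]
0.126 [0, 0, 0, 0, 0, 0, 0, 0, 0, 0, 0, 0, 0, 0, 0, 0, 0, 0, 179, 178]
0.132 [0, 0, 0, 0, 0, 0, 0, 0, 0, 0, 0, 0, 0, 0, 0, 0, 0, 0, 177, 175]
```

```bash
python3 -c "
from h import *
g=ctrl.grab_frame('scene');a=dict(np.load('s7.npz'))
for f in(a,g):
  yprof(f,.07,.08,.012,-.02,.002);yprof(f,.07,.08,-.094,-.134,.003)
d=cv2.absdiff(a['color'],g['color']).sum(2);v,u=np.nonzero(d>60);print(u.min(),u.max(),v.min(),v.max())
u,v=proj(g,toW(q,[.072,0,.08]))[0].astype(int);print('diff near plate',d[v-8:v+8:3,u-8:u+8:3].tolist())
w=ctrl.grab_frame('wrist');print(toG(q,cur()[0]),cur()[0],ctrl.get_obs()['clock']);edges()
"
```

```text
0.07 [(12, 90, 9, 136), (10, 102, 17, 152), (8, 102, 17, 152), (6, 26, 16, 126), (4, 23, 99, 103), (2, 21, 179, 87), (0, 22, 162, 99), (-2, 22, 139, 147), (-4, 22, 139, 147), (-6, 22, 143, 189), (-8, 22, 149, 190), (-10, 22, 149, 190), (-12, 21, 144, 186), (-14, 21, 144, 186), (-16, 21, 144, 184), (-18, 21, 140, 186)]
0.07 [(-94, 21, 140, 189), (-97, 20, 149, 199), (-100, 20, 149, 199), (-103, 21, 129, 146), (-106, 23, 46, 66), (-109, 108, 72, 64), (-112, 107, 46, 39), (-115, 0, 0, 0), (-118, 0, 0, 0), (-121, 109, 185, 22), (-124, 83, 85, 12), (-127, 120, 196, 13), (-130, 19, 96, 45), (-133, 90, 60, 17)]
0.07 [(12, 113, 7, 137), (10, 98, 13, 152), (8, 98, 13, 152), (6, 25, 12, 127), (4, 21, 104, 103), (2, 21, 164, 87), (0, 20, 162, 99), (-2, 20, 146, 147), (-4, 20, 146, 147), (-6, 22, 147, 193), (-8, 21, 138, 194), (-10, 21, 138, 194), (-12, 21, 144, 183), (-14, 21, 144, 183), (-16, 21, 146, 183), (-18, 21, 146, 185)]
0.07 [(-94, 21, 143, 187), (-97, 21, 147, 189), (-100, 21, 147, 189), (-103, 21, 146, 189), (-106, 21, 146, 187), (-109, 22, 147, 185), (-112, 21, 151, 189), (-115, 22,
[... 507 characters left out ...]
np.float64(49.3), np.float64(98.4)), (-85, np.float64(48.0), np.float64(98.1)), (-75, np.float64(45.8), np.float64(97.8)), (-65, np.float64(46.6), np.float64(98.2)), (-55, np.float64(46.2), np.float64(98.6)), (-45, np.float64(46.4), np.float64(98.2)), (-35, np.float64(48.9), np.float64(98.9)), (-25, np.float64(49.1), np.float64(98.5)), (-15, np.float64(45.8), np.float64(98.2)), (-5, np.float64(46.9), np.float64(98.9))]
y by x bin: [(50, np.float64(-120.9), np.float64(-5.9)), (60, np.float64(-120.8), np.float64(-6.3)), (70, np.float64(-120.8), np.float64(-6.6)), (80, np.float64(-120.9), np.float64(-6.6)), (90, np.float64(-120.8), np.float64(-6.4)), (100, np.float64(-118.6), np.float64(-7.1))]
```

The block hasn't moved: the narrow finger edges slid past it with no force. The finger backs did push it well, so I turn the tool 90° to push the end with a finger back.

```bash
python3 -m jog '[[[-0.2,0,0,-1.1,0],[-0.4,0,0,-2.2,0],[-0.6,0,0,-3.3,0],[-0.6,0,0,-4.4,0],[-0.6,0,0,-5.5,0],[-0.6,0,0,-6.6,0],[-0.6,0,0,-7.7,0],[-0.6,0,0,-8.8,0],[-0.6,0,0,-9.9,0],[-0.6,0,0,-11,0],[-0.6,0,0,-12.1,0],[-0.6,0,0,-13.2,0],[-0.6,0,0.6,-14.3,0],[-0.6,0,1.4,-15,0],[-0.6,0,2.2,-15,0],[-0.6,0,3,-15,0],[-0.6,0,3.65,-15,0],[-0.6,0,3.65,-15,0],[-0.6,0,3.65,-15,0]]]'
python3 -c "
from h import *
print(toG(q,cur()[0]),cur(),ctrl.get_obs()['ft_force']);edges()
h=np.pi+q[2];rows([(toW(q,[.07,-.135,.052]),h),(toW(q,[.07,-.12,.052]),h)])"
```

```text
clock: 33.12
tcp_pos: [0.6017, -0.1365, 0.0512]
tcp_rot: [0.078, 0.997, 0.001, -0.003]
ft_force: [0.4, 0.4, 0.4]
width: 0.001
grip_force: 0.0
[ 0.06596607 -0.17374694  0.05119595] (array([ 0.60165035, -0.1364985 ,  0.05119595]), np.float64(2.985016302820967)) [0.35306174 0.3704649  0.44206631]
x by y bin (min,max): [(-115, np.float64(46.0), np.float64(90.1)), (-105, np.float64(46.0), np.float64(96.4)), (-95, np.float64(46.0), np.float64(97.3)), (-85, np.float64(46.0), np.float64(97.3)), (-75, np.float64(46.5), np.float64(97.3)), (-65, np.float64(46.4), np.float64(96.8)), (-55, np.float64(46.5), np.float64(97.0)), (-45, np.float64(46.4), np.float64(97.4)), (-35, np.float64(46.8), np.float64(97.4)), (-25, np.float64(65.5), np.float64(97.4))]
y by x bin: [(50, np.float64(-121.8), np.float64(-32.0)), (60, np.float64(-121.1), np.float64(-29.0)), (70, np.float64(-121.8), np.float64(-26.7)), (80, np.float64(-121.1), np.float64(-23.8)), (90, np.float64(-117.4), np.float64(-21.6)), (100, np.float64(-102.2), np.float64(-20.9))]
[-0.04,0.98,0.04,-0.00]
[-0.04,1.35,0.04,-0.00]
```

```bash
python3 -m jog '[[[0,0.3,0,0,0],[0,0.6,0,0,0],[0,0.8,0,0,0],[0,0.95,0,0,0],[0,1.02,0,0,0],[0,1.09,0,0,0],[0,1.16,0,0,0],[0,1.16,0,0,0]]]'
python3 -c "
from h import *
print(toG(q,cur()[0]),ctrl.get_obs()['ft_force']);edges()"
```

```text
clock: 33.83
tcp_pos: [0.6115, -0.0911, 0.0537]
tcp_rot: [0.078, 0.997, 0.0, -0.0]
ft_force: [0.2, 0.0, 0.1]
width: 0.001
grip_force: 0.0
[ 0.06857286 -0.12738509  0.05374517] [0.17971383 0.03894773 0.05948113]
x by y bin (min,max): [(-115, np.float64(45.5), np.float64(59.9)), (-105, np.float64(45.5), np.float64(60.0)), (-95, np.float64(45.6), np.float64(61.9)), (-85, np.float64(45.6), np.float64(85.4)), (-75, np.float64(46.0), np.float64(90.5)), (-65, np.float64(46.0), np.float64(95.8)), (-55, np.float64(46.0), np.float64(97.2)), (-45, np.float64(46.0), np.float64(97.2)), (-35, np.float64(46.1), np.float64(97.2)), (-25, np.float64(46.3), np.float64(97.2)), (-15, np.float64(46.1), np.float64(97.2)), (-5, np.float64(46.7), np.float64(97.5))]
y by x bin: [(50, np.float64(-121.5), np.float64(-8.2)), (60, np.float64(-119.8), np.float64(-8.0)), (70, np.float64(-83.2), np.float64(-8.3)), (80, np.float64(-83.3), np.float64(-7.6)), (90, np.float64(-78.3), np.float64(-8.1)), (100, np.float64(-61.9), np.float64(-7.4))]
```

```bash
python3 -m jog '[[[0,0.06,0,0,0],[0,0.12,0,0,0],[0,0.18,0,0,0],[0,0.18,0,0,0]]]'
python3 -c "
from h import *
print(toG(q,cur()[0]),ctrl.get_obs()['ft_force']);w=edges();yprof(w,.07,.08,.02,-.02,.003);yprof(w,.05,.08,-.1,-.13,.003)"
```

```text
clock: 34.22
tcp_pos: [0.6126, -0.0842, 0.0537]
tcp_rot: [0.078, 0.997, 0.0, -0.0]
ft_force: [-0.2, -1.2, -0.8]
width: -0.002
grip_force: 0.0
[ 0.06859347 -0.12035349  0.05366137] [-0.21465464 -1.22332682 -0.80844028]
x by y bin (min,max): [(-115, np.float64(45.4), np.float64(60.9)), (-105, np.float64(45.5), np.float64(60.0)), (-95, np.float64(45.5), np.float64(60.3)), (-85, np.float64(45.5), np.float64(60.9)), (-75, np.float64(46.0), np.float64(87.2)), (-65, np.float64(46.0), np.float64(92.1)), (-55, np.float64(46.0), np.float64(96.7)), (-45, np.float64(46.0), np.float64(97.1)), (-35, np.float64(46.0), np.float64(97.1)), (-25, np.float64(46.0), np.float64(97.3)), (-15, np.float64(46.0), np.float64(97.3)), (-5, np.float64(45.8), np.float64(97.1))]
y by x bin: [(50, np.float64(-120.2), np.float64(-8.0)), (60, np.float64(-114.0), np.float64(-8.1)), (70, np.float64(-76.6), np.float64(-7.1)), (80, np.float64(-76.3), np.float64(-7.7)), (90, np.float64(-71.3), np.float64(-8.1)), (100, np.float64(-54.4), np.float64(-8.2))]
0.07 [(20, 90, 7, 179), (17, 90, 3, 179), (14, 100, 4, 187), (11, 120, 4, 136), (8, 108, 18, 70), (5, 90, 4, 69), (2, 0, 4, 72), (-1, 150, 7, 76), (-4, 30, 4, 70), (-7, 22, 130, 220), (-10, 24, 127, 221), (-13, 23, 126, 221), (-16, 23, 126, 220), (-19, 23, 125, 220)]
0.05 [(-100, 24, 118, 225), (-103, 25, 121, 222), (-106, 24, 117, 225), (-109, 24, 120, 224), (-112, 25, 121, 223), (-115, 24, 118, 224), (-118, 25, 119, 223), (-121, 20, 128, 160), (-124, 21, 130, 124), (-127, 17, 110, 141)]
```

```bash
python3 -m jog '[[[0,0.05,0,0,0],[0,0.1,0,0,0],[0,0.15,0,0,0],[0,0.15,0,0,0]]]'
python3 -c "
from h import *
print(toG(q,cur()[0]),ctrl.get_obs()['ft_force']);w=ctrl.grab_frame('wrist');yprof(w,.085,.08,.02,-.02,.002);yprof(w,.05,.08,-.1,-.13,.003);print(proj(w,[toW(q,[.07,-.122,.08]),ctrl.get_obs()['tcp_pos']]))
for z in (.08,.06,.04): print(proj(w,[toW(q,[.07,-.122,z])]))
g=ctrl.grab_frame('scene');yprof(g,.05,.08,-.1,-.15,.004);yprof(g,.09,.08,-.1,-.15,.004)"
```

```text
clock: 34.6
tcp_pos: [0.6135, -0.0781, 0.0537]
tcp_rot: [0.078, 0.997, 0.0, -0.0]
ft_force: [-0.4, -0.7, -0.1]
width: -0.002
grip_force: 0.0
[ 0.06860253 -0.11422561  0.05367952] [-0.38619757 -0.65718693 -0.14575596]
0.085 [(20, 50, 5, 162), (18, 90, 3, 185), (16, 90, 4, 178), (14, 98, 5, 188), (12, 108, 7, 193), (10, 70, 8, 94), (8, 120, 7, 71), (6, 70, 11, 70), (4, 110, 10, 75), (2, 0, 0, 69), (0, 60, 3, 75), (-2, 143, 15, 70), (-4, 75, 7, 72), (-6, 19, 80, 111), (-8, 23, 126, 221), (-10, 23, 122, 223), (-12, 23, 125, 224), (-14, 24, 124, 223), (-16, 24, 125, 223), (-18, 23, 125, 224)]
0.05 [(-100, 25, 122, 224), (-103, 25, 120, 225), (-106, 25, 119, 225), (-109, 25, 119, 225), (-112, 25, 120, 225), (-115, 22, 126, 203), (-118, 20, 130, 161), (-121, 21, 129, 160), (-124, 19, 120, 127), (-127, 16, 113, 144)]
[[299.03103932 268.19100136]
 [315.41033444 243.27115861]]
[[299.03103932 268.19100136]]
[[300.77742772 250.50586866]]
[[302.1831652  236.27040199]]
0.05 [(-100, 21, 147, 191), (-104, 21, 147, 193), (-108, 21, 142, 185), (-112, 23, 142, 81), (-116, 23, 142, 81), (-120, 106, 217, 20), (-124, 6, 67, 19), (-128, 128, 140, 20), (-132, 53, 73, 14), (-136, 0, 0, 23), (-140, 0, 0, 23), (-144, 120, 255, 6), (-148, 120, 15, 52)]
0.09 [(-100, 21, 145, 199), (-104, 21, 150, 151), (-108, 22, 143, 107), (-112, 20, 145, 114), (-116, 20, 136, 118), (-120, 21, 161, 114), (-124, 19, 130, 106), (-128, 18, 131, 101), (-132, 16, 124, 101), (-136, 17, 119, 103), (-140, 17, 119, 103), (-144, 18, 118, 106), (-148, 16, 130, 106)]
```

The evidence (rim slips, shut fingers passing over the block with no force, and the tip's row in the image) says the real finger tips sit about 28 mm above the TCP frame when shut. They have been skimming over the cheese. I back off, go lower and push again, watching the force.

```bash
python3 -m jog '[[[0,0,-0.15,0,0],[0,-0.6,-0.15,0,0],[0,-1.2,-0.15,0,0],[0,-1.5,-0.1,0,0],[0,-1.5,0.2,0,0],[0,-1.5,0.45,0,0],[0,-1.5,0.45,0,0],[0,-1.5,0.45,0,0]]]'
python3 -c "
from h import *
print(toG(q,cur()[0]),ctrl.get_obs()['ft_force']);w=edges();print(proj(w,ctrl.get_obs()['tcp_pos']))
c=w['color'][225:275:4,315];print(c.tolist())"
```

```text
clock: 35.37
tcp_pos: [0.6025, -0.1363, 0.0339]
tcp_rot: [0.078, 0.997, 0.001, -0.002]
ft_force: [-0.5, 0.6, -0.3]
width: -0.003
grip_force: 0.0
[ 0.0667896  -0.17344355  0.03387818] [-0.52260733  0.64809841 -0.28539069]
x by y bin (min,max): [(-115, np.float64(46.1), np.float64(83.9)), (-105, np.float64(45.9), np.float64(89.1)), (-95, np.float64(46.3), np.float64(94.5)), (-85, np.float64(46.4), np.float64(97.0)), (-75, np.float64(46.4), np.float64(97.0)), (-65, np.float64(46.4), np.float64(97.0)), (-55, np.float64(46.4), np.float64(97.0)), (-45, np.float64(49.1), np.float64(97.2)), (-35, np.float64(84.6), np.float64(97.6))]
y by x bin: [(50, np.float64(-122.0), np.float64(-47.3)), (60, np.float64(-122.2), np.float64(-44.9)), (70, np.float64(-121.6), np.float64(-41.8)), (80, np.float64(-120.8), np.float64(-39.5)), (90, np.float64(-105.4), np.float64(-36.8)), (100, np.float64(-90.5), np.float64(-34.9))]
[[315.53074941 245.29225661]]
[[205, 164, 114], [174, 139, 96], [140, 116, 79], [134, 108, 76], [134, 109, 77], [133, 109, 75], [68, 58, 43], [30, 34, 27], [19, 20, 16], [23, 25, 28], [21, 19, 15], [13, 9, 14], [26, 27, 24]]
```

```bash
python3 -m jog '[[[0,0.4,0,0,0],[0,0.75,0,0,0],[0,0.9,0,0,0],[0,0.98,0,0,0],[0,1.06,0,0,0],[0,1.14,0,0,0],[0,1.2,0,0,0],[0,1.2,0,0,0]]]'
python3 -c "
from h import *
print(toG(q,cur()[0]),ctrl.get_obs()['ft_force']);w=edges();yprof(w,.085,.08,.02,-.012,.002)"
```

```text
clock: 36.08
tcp_pos: [0.6117, -0.0905, 0.0359]
tcp_rot: [0.078, 0.997, -0.0, 0.0]
ft_force: [-1.5, -2.0, 2.3]
width: -0.001
grip_force: 1.2
[ 0.06867341 -0.12673513  0.0359327 ] [-1.47959565 -1.96082013  2.28307721]
x by y bin (min,max): [(-105, np.float64(45.5), np.float64(57.5)), (-95, np.float64(45.5), np.float64(59.7)), (-85, np.float64(45.5), np.float64(60.1)), (-75, np.float64(45.9), np.float64(82.7)), (-65, np.float64(45.9), np.float64(88.5)), (-55, np.float64(45.9), np.float64(93.9)), (-45, np.float64(46.0), np.float64(97.4)), (-35, np.float64(45.9), np.float64(97.0)), (-25, np.float64(46.4), np.float64(97.4)), (-15, np.float64(46.4), np.float64(97.0)), (-5, np.float64(46.4), np.float64(97.0)), (5, np.float64(55.7), np.float64(97.2))]
y by x bin: [(50, np.float64(-110.8), np.float64(0.1)), (60, np.float64(-107.0), np.float64(2.8)), (70, np.float64(-78.9), np.float64(2.3)), (80, np.float64(-79.5), np.float64(2.3)), (90, np.float64(-63.6), np.float64(2.3)), (100, np.float64(-47.1), np.float64(2.7))]
0.085 [(20, 'out'), (18, 'out'), (16, 'out'), (14, 'out'), (12, 'out'), (10, 90, 7, 69), (8, 0, 0, 63), (6, 110, 11, 71), (4, 20, 124, 171), (2, 23, 125, 218), (0, 23, 122, 219), (-2, 23, 130, 216), (-4, 23, 125, 218), (-6, 22, 126, 218), (-8, 23, 127, 219), (-10, 22, 126, 219)]
```

Now the block moves: its end went from −5.5 to about +4 mm, with the plate face at 6.6. A few millimetres more.

```bash
python3 -m jog '[[[0,0.03,0,0,0],[0,0.06,0,0,0],[0,0.09,0,0,0],[0,0.12,0,0,0],[0,0.12,0,0,0]]]'
python3 -c "
from h import *
print(toG(q,cur()[0]),ctrl.get_obs()['ft_force']);w=edges();yprof(w,.085,.08,.02,-.004,.001)"
```

```text
clock: 36.55
tcp_pos: [0.6118, -0.0896, 0.036]
tcp_rot: [0.079, 0.997, -0.004, -0.0]
ft_force: [-3.3, -11.7, 3.7]
width: 0.002
grip_force: 6.0
[ 0.06867637 -0.12583776  0.03601255] [ -3.30479658 -11.71767371   3.66035098]
x by y bin (min,max): [(-105, np.float64(45.4), np.float64(57.5)), (-95, np.float64(45.5), np.float64(60.1)), (-85, np.float64(45.5), np.float64(60.5)), (-75, np.float64(45.5), np.float64(81.7)), (-65, np.float64(45.9), np.float64(87.3)), (-55, np.float64(45.9), np.float64(92.7)), (-45, np.float64(45.9), np.float64(97.0)), (-35, np.float64(46.0), np.float64(97.0)), (-25, np.float64(46.3), np.float64(97.1)), (-15, np.float64(46.3), np.float64(97.1)), (-5, np.float64(46.0), np.float64(97.0)), (5, np.float64(54.0), np.float64(97.5))]
y by x bin: [(50, np.float64(-109.5), np.float64(0.7)), (60, np.float64(-103.9), np.float64(3.6)), (70, np.float64(-76.9), np.float64(3.4)), (80, np.float64(-77.3), np.float64(3.4)), (90, np.float64(-62.0), np.float64(3.6)), (100, np.float64(-46.5), np.float64(4.3))]
0.085 [(20, 'out'), (19, 'out'), (18, 'out'), (17, 'out'), (16, 'out'), (15, 'out'), (14, 'out'), (13, 'out'), (12, 'out'), (11, 'out'), (10, 30, 7, 69), (9, 150, 8, 68), (8, 90, 4, 69), (7, 60, 8, 68), (6, 0, 0, 67), (5, 20, 130, 163), (4, 23, 123, 219), (3, 22, 126, 219), (2, 23, 129, 216), (1, 23, 127, 218), (0, 23, 129, 216), (-1, 23, 125, 219), (-2, 23, 124, 218), (-3, 23, 127, 217)]
```

Contact with the plate at about 12 N. I retreat and check everything from above.

```bash
python3 -m jog '[[[0,-0.3,0,0,0],[0,-0.6,0,0,0],[0,-0.6,-1.5,0,0],[0,-0.6,-3,1,0],[0,-0.6,-4.3,2,0],[0,0,-4.5,3.1,0],[0,0.5,-4.5,4.2,0],[-0.3,1,-4.5,5.3,0],[-0.6,1.5,-4.5,6.4,0],[-0.7,1.7,-4.5,7.5,0],[-0.7,1.7,-4.5,8.6,0],[-0.7,1.7,-4.5,9.7,0],[-0.7,1.7,-4.5,10.8,0],[-0.7,1.7,-4.5,11.9,0],[-0.7,1.7,-4.5,13,0],[-0.7,1.7,-4.5,14.1,0],[-0.7,1.7,-4.5,15,0],[-0.7,1.7,-4.5,15,0],[-0.7,1.7,-4.5,15,0],[-0.7,1.7,-4.5,15,0]]]'
python3 -c "
from h import *
print(toG(q,cur()[0]));w=edges();prof(w);yprof(w,.07,.08,.02,-.004,.001);block('wrist')
g=ctrl.grab_frame('scene');prof(g,(.075,.112,.132))
yprof(g,.07,.08,-.1,-.13,.003);o=ctrl.get_obs();print(o['clock'],o['joint_pos'])"
```

```text
clock: 38.27
tcp_pos: [0.6506, -0.0228, 0.2155]
tcp_rot: [0.76, 0.65, 0.0, -0.0]
ft_force: [-0.0, -1.1, 0.4]
width: 0.003
grip_force: 0.0
[ 0.09664551 -0.05383201  0.21549891]
x by y bin (min,max): [(-85, np.float64(46.2), np.float64(91.7)), (-75, np.float64(46.4), np.float64(98.0)), (-65, np.float64(46.5), np.float64(98.0)), (-55, np.float64(47.0), np.float64(97.8)), (-45, np.float64(46.6), np.float64(97.8)), (-35, np.float64(47.0), np.float64(97.8)), (-25, np.float64(47.6), np.float64(96.7)), (-15, np.float64(48.0), np.float64(96.8)), (-5, np.float64(46.7), np.float64(97.7)), (5, np.float64(46.1), np.float64(97.8))]
y by x bin: [(50, np.float64(-108.5), np.float64(5.6)), (60, np.float64(-87.6), np.float64(5.4)), (70, np.float64(-84.7), np.float64(5.4)), (80, np.float64(-82.7), np.float64(5.3)), (90, np.float64(-82.6), np.float64(5.1)), (100, np.float64(-76.4), np.float64(4.4))]
[30, 28, 26, 24, 22, 20, 18, 16, 14, 12, 10, 8, 6, 4, 2, 0, -2, -4, -6, -8]
0.06 [86, 87, 87, 86, 85, 118, 120, 165, 164, 157, 164, 132, 160, 171, 170, 169, 170, 170, 168, 170]
0.075 [86, 85, 85, 86, 132, 13
[... 1134 characters left out ...]
 -180.    87.2]
[30, 28, 26, 24, 22, 20, 18, 16, 14, 12, 10, 8, 6, 4, 2, 0, -2, -4, -6, -8]
0.075 [74, 74, 73, 71, 69, 80, 105, 132, 155, 152, 150, 154, 157, 157, 158, 157, 154, 154, 155, 156]
0.112 [47, 42, 55, 63, 71, 67, 64, 80, 105, 136, 133, 123, 92, 78, 80, 81, 84, 80, 78, 75]
0.132 [13, 10, 5, 5, 8, 11, 15, 20, 24, 24, 23, 13, 12, 20, 23, 36, 39, 41, 40, 34]
0.07 [(-100, 19, 140, 122), (-103, 21, 147, 116), (-106, 22, 148, 114), (-109, 21, 142, 117), (-112, 21, 140, 106), (-115, 18, 115, 102), (-118, 18, 115, 102), (-121, 18, 117, 100), (-124, 16, 116, 103), (-127, 17, 128, 100)]
38.4167 [-1.34478211e-01  3.16932374e-01  5.46572265e-02  1.30858158e+00
  4.23010241e-04  1.59206538e+00]
```

Everything fits. The cheese spans y = +6.6 to −113.5 mm, touching the plate and fence, and the pointer is within about 1 mm of the clip.

```bash
python3 -c "
from bench import ctrl
print(ctrl.sign_off())"
```

```text
the job is handed in; nothing more can be done
None
```

I handed the job in at about 38 s (the sign-off returned no verdict): the pointer is level with the clip to within about 1 mm, and the cheese is flush against fence and plate.

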